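# Stop, clamp the wax block, reset

## Robot

A 7-joint arm with a two-finger parallel gripper is mounted at the origin on the work surface. World frame = base frame: x ahead of the robot, y to its left, z up, the work surface at z = 0. Lengths are in m, angles in rad, forces in N, time in s.
With the tool pointing down it reaches from about 0.4 to 0.85 m from the base axis. Payload 10.4 kg.
Tool frame: the origin (TCP) lies at the very end of the fingers, on their centre line; the grasp point (between the pads) lies r.grasp_offset behind it (r.grasp_offset is the distance from the TCP to the grasp point, in m); z points along the fingers, y is the direction in which the jaws open and shut (so a half turn about z gives the same grasp; the last joint's range is limited). The gripper opens to 87 mm and grips with 3 to 60 N. Pads are 19 mm wide; open, the fingers measure 117 mm over their backs; the gripper's body (75 mm by 190 mm) begins 51 mm behind the grasp point.
Start: joints at [-1.307, 0.332, -0.065, 1.46, 0.022, 1.35, -0.088], TCP at [0.177, 0.6, 0.196] pointing down, gripper open.
Joint ranges: [-2.6, 2.6], [-0.5, 2.12], [-1.47, 1.34], [0.16, 2.42], [-1.27, 4.41], [0.06, 2.06], [-2.6, 2.6]. Speed limits (rad/s): [2.22, 2.22, 2.79, 2.79, 3.14, 3.14, 3.14].

## Interface

Orientations are given as a unit quaternion [x, y, z, w].
In Python, from bench import read_state, cams, job, r gives the robot as it stands. The module is installed in compiled form; this text tells all that it offers.
- The arm moves only by the tool arm_command, never from a script. Its argument "increments" is a list of rows, each an object of numbers: "gripper": the opening in per cent of the stroke, from 0 (shut) to 100 (fully open); "dx", "dy", "dz": the shift along the tool's x, y, z in m; "spin": the turn about the tool's z in degrees. In form: [{"gripper": .., "dx": .., "dy": .., "dz": .., "spin": ..}, ...]. A call has exactly 8 rows; each row shifts and turns the commanded pose from where the row before left it, along the tool's axes as they then stand; what a row does not reach is not made up. A row lasts 1/8 s, in which the tool goes at most 62.5 mm and 10.7 degrees, less where a joint would pass 70% of its speed; a pose out of reach is approached as far as the arm can. A call with a gripper value outside its range is refused whole. The fingers move at their own pace and stop on an object; "grip_force" is the grip in N (left out, the last holds). Time passes only in rows, so rows that do not move let the fingers close, or fill a call up. It gives the time, the measured TCP pose, the force and the opening at its end, in the units of the state.
- read_state(): the state, without advancing time (a new reading comes with each control period).
- cams.camera(name): name is "scene" or "top" or "wrist"; returns the picture (480x640x3 uint8, red, green, blue); there is no depth.
- cams.camera_info(name): a dict with "K" (3x3 intrinsics, pixels), "rvec" (rotation vector, rad) and "tvec" (3), from world to camera coordinates, as OpenCV has them. Camera axes: x right, y down, z forward; pixel columns grow to the right and rows downward; lengths in m; the calibration is good to about 2 mm. A picture is of the moment at which its call begins: read the wrist's pose just before it. camera_info takes no time and is no camera call; for the wrist camera it gives the pose at the moment of the call.
- job.close_job(): hands the job in, once; it reports no verdict.
The state is a dict: "time": time; "joint_positions": joint angles; "joint_vel": joint speeds; "joint_torque": joint torques, N m; "ee_pos": TCP position; "eef_rot": TCP orientation; "ft_force": force on the tool from outside, world axes, zero at the start; "torque": the same for the moment, N m; "width": finger opening in m.
Only numpy, scipy, OpenCV 4.12 (cv2) and the standard library are available. Lean on these libraries where they do the work, as an engineer would, in place of code of your own. Each camera call takes 0.05 s, during which the arm holds its last target.

## Task

Press the red mushroom stop button on the white station down until it latches. With the machine stopped, turn the black-handled cam of the specimen clamp so that its high point bears squarely on the brass sprung follower. Then twist the red stop knob clockwise until it is released, and let it come fully up again, leaving the clamp closed and everything else on the bench where it is.

Things in the scene. Friction and masses are not known exactly. Their poses are not given: they have to be found in the camera images.
- station: Stop station: fixed white box, 120 x 120 x 60 mm tall, with a yellow disc (82 mm across, 6 mm thick) on top and the red mushroom button in its middle. Origin at the centre of its underside; z up.
- stop_top (a point): Centre of the top of the red knob bar, on the button's vertical axis; it moves down and turns with the knob. The bar stands on the red mushroom (60 mm across) and is 54 mm long along this point's x, 20 mm wide along y, and rises 32 mm above the mushroom's flat top; a white line marks its +x half. With the button up this point is 128 mm above the bench.
- stop (a joint): How far the button is pressed, m: 0 fully up, latches by itself once pressed 10.5 mm and then stays there, mechanical end at 14 mm. Pressing needs 3 N at first, about 6 N from 4 mm on (it then gives way with a snap) and 7 N at the end; its spring lifts it with 3 to 7 N when released. Pressing straight down on the middle of the bar works. Pulling does not unlatch it.
- stop_turn (a joint): Turn of the red knob, rad: 0 at rest (the bar's x is then the station's x), grows clockwise seen from above, stop at 1.0. A weak spring (about 0.1 N m) turns it back when let go. Turned more than about 0.5 the latch lets go, and the button rises by itself when the fingers open. Keep it turned (0.75 to 1.0) until the fingers open.
- clamp: Specimen clamp: fixed aluminium base plate 200 x 110 x 12 mm with the cam at its -x end, then along its x the brass follower, a blue guide block, a steel jaw, a wax block in a green cassette and a blue end stop (tallest 45 mm). Origin at the centre of its underside, z up; the cam's vertical pivot stands at x = -45 mm, y = 0.
- cam_top (a point): Centre of the top of the cam's black handle bar, on the cam's pivot axis, 67 mm above the bench. The bar is 56 mm long along this point's x, 20 mm wide along y, and rises 36 mm above the cam disc. Its x points from the pivot to the cam's high point, marked by a red line on the bar's +x half and a red dot on the disc. The disc is steel, 60 mm across, 16 mm thick, its centre 14 mm off the pivot towards the high point.
- cam (a joint): Angle of the cam's high point from the follower (the clamp's +x), rad, counter-clockwise seen from above: 0 is high point squarely on the follower. Starts between 0.85 and 1.35; range -0.6 to 1.7. Friction 0.08 N m; it stays where it is left. It touches the follower from 0.8 inwards.
- follower (a joint): Travel of the brass sprung follower and its jaw towards the wax block, m: 0 at rest, about 4.2 mm with the cam's high point on it. Spring 4 to 8 N.
- amber_bottle: Bystander: amber bottle with black cap, 56 mm across, 120 mm tall, upright; origin at the centre of its underside.
- wax_block: Bystander: white wax block on an orange cassette, 60 x 40 x 28 mm, lying near the middle of the bench; origin at the centre of its underside.
- jar: Bystander: glass jar with blue lid, 52 mm across, 70 mm tall, beyond the stop station as seen from the robot; origin at the centre of its underside.
- brush: Bystander: brush 160 mm long lying flat beyond the clamp as seen from the robot; its origin is on its underside, about midway.
- beaker: Bystander: clear plastic beaker, 76 mm across, 90 mm tall, on the left; origin at the centre of its underside.
- slide_box: Bystander: blue slide box with white lid, 90 x 160 x 36 mm, on the right; origin at the centre of its underside.
- cassette_tray: Bystander: yellow divided tray, 120 x 100 x 40 mm, on the right; origin at the centre of its underside.
- wipes_box: Bystander: cardboard box, 120 x 100 x 80 mm, on the left; origin at the centre of its underside.
Not all that is in view belongs to the job. Of the things shaped like the station, the white one is meant. Several things have the shape of the clamp; the one meant has the colours described above.

How it is judged:
On the way, in this order (a step that is already met when the one before it is completed fails the run):
1. the stop button is pressed down to its latch (more than 8.5 mm) (value of joint stop above 0.0085 m), for 0.2 s.
2. with the stop still latched down, the cam's high point is turned onto the follower (within 0.2 rad) (value of joint stop above 0.0085 m and value of joint cam between -0.2 and 0.2 rad and value of joint follower above 0.003 m), for 0.2 s.
3. the stop knob is twisted clockwise (more than 0.35 rad) (value of joint stop_turn above 0.35 rad and value of joint cam between -0.2 and 0.2 rad and value of joint follower above 0.003 m), for 0.05 s.
At the end, for the whole second after the job is handed in: The stop button is back up (within 2 mm of the top), the cam's high point is within 0.2 rad of the follower and the follower is pushed in more than 3 mm (value of joint stop below 0.002 m and value of joint cam between -0.2 and 0.2 rad and value of joint follower above 0.003 m); the robot touches nothing.
It fails at once if a bystander was moved more than 40 mm (distance of any of amber_bottle, wax_block, jar, brush, beaker, slide_box, cassette_tray, wipes_box from where it was at the start of the episode above 0.04 m).
It also fails if it takes over 61 s, if anything falls off the work surface, if the arm or the gripper's body presses on something with over 40 N, if the wrist force passes 120 N, or if a joint passes its speed limit or range.

## Working session

There is one attempt and no reset: what is moved stays moved. The work goes in short steps, Python scripts to look and compute and a tool call to move; the robot and the scene stay as the last step left them, time stands still between calls to the robot, and variables do not carry over. Pictures are saved under pics/ and viewed, and the job is handed in when it is done.

Besides the shell and the picture viewer there is one more tool, called after "Request:" as name([rows], argument=value, ...), one row to a line, values as JSON. arm_command: Moves the arm, as the interface text tells. Its arguments: {"type":"object","properties":{"increments":{"type":"array","items":{"type":"object","properties":{"gripper":{"type":"number"},"dx":{"type":"number"},"dy":{"type":"number"},"dz":{"type":"number"},"spin":{"type":"number"}}}},"grip_force":{"type":"number"}},"required":["increments"]}

```bash
mkdir -p pics; cat > h.py <<'E'
import numpy as np, cv2
from bench import read_state, cams, job, r
from scipy.spatial.transform import Rotation as R
def info(n):
    i=cams.camera_info(n); K=np.array(i['K'],float); Rm=cv2.Rodrigues(np.array(i['rvec'],float))[0]; t=np.array(i['tvec'],float).reshape(3); return K,Rm,t
def ray(c,uv,z):
    K,Rm,t=c; o=-Rm.T@t; d=Rm.T@np.linalg.inv(K)@np.array([uv[0],uv[1],1.]); return o+d*(z-o[2])/d[2]
def proj(c,P):
    K,Rm,t=c; p=K@(Rm@np.array(P,float)+t); return p[:2]/p[2]
def save(n,im): cv2.imwrite('pics/'+n+'.png',im[:,:,::-1])
E
python3 - <<'E'
from h import *
s=read_state();print(s['time'],s['ee_pos'],s['eef_rot'],s['width'],r.grasp_offset)
for n in('scene','top'):
    im=cams.camera(n);save(n+'0',im);np.save(n+'0.npy',im)
    K,Rm,t=info(n);print(n,-Rm.T@t,K[0,0])
E
```

```text
0.0 [0.17668373 0.599054   0.19503648] [ 1.42899955e-01  9.89736873e-01 -7.20706790e-04 -7.59796468e-05] 0.08712787412198957 0.0187
scene [ 1.21875293 -0.24167869  1.25510099] 491.5602707642762
top [0.25195362 0.01094894 1.23782829] 510.2211299019079
```

View pics/scene0.png

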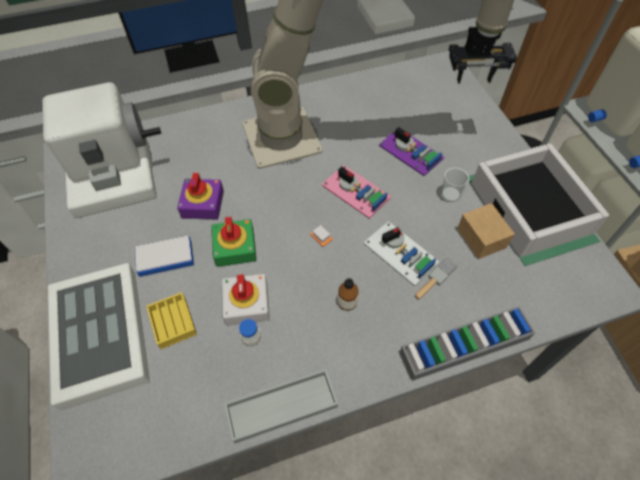

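View pics/top0.png

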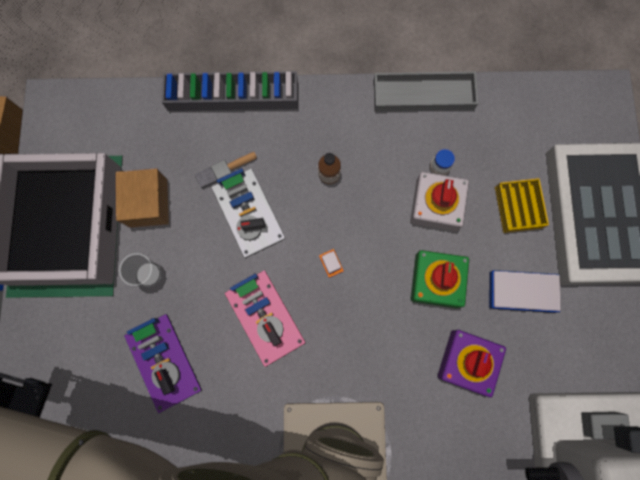

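Stop stations in the top view are white (441,200), green (441,279) and purple (473,362), and the white one is meant. Clamps are aluminium/white (247,212), pink (265,318) and purple (162,362). The aluminium one fits the description. I'll confirm both in enlarged crops.

```bash
python3 - <<'E'
from h import *
im=np.load('top0.npy')
a=im[150:270,190:300];b=im[150:270,400:510]
x=np.hstack([cv2.resize(q,None,fx=3.6,fy=3.6,interpolation=cv2.INTER_CUBIC) for q in (a,b)])
save('crop0',x)
E
```

```text
(no output)
```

View pics/crop0.png

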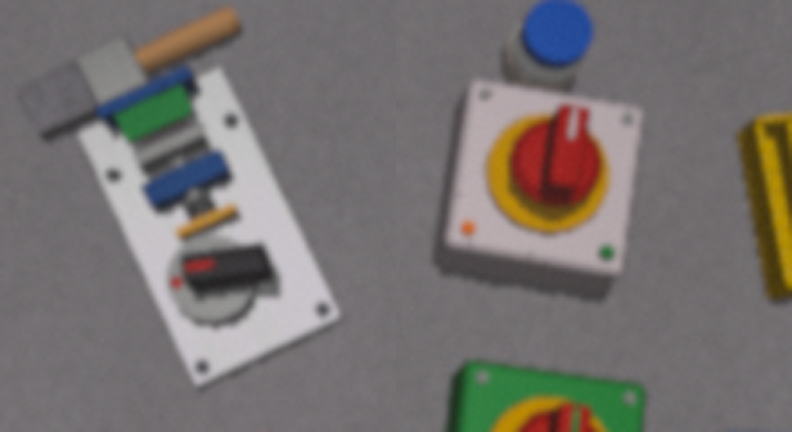

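```bash
cat > meas.py <<'E'
from h import *
im=np.load('top0.npy');c=info('top')
hsv=cv2.cvtColor(im,cv2.COLOR_RGB2HSV)
def rect(box,z,vmin):
    x0,y0,x1,y1=box
    m=np.zeros(im.shape[:2],np.uint8)
    m[y0:y1,x0:x1]=((hsv[y0:y1,x0:x1,2]>vmin)&(hsv[y0:y1,x0:x1,1]<60))*255
    cs=max(cv2.findContours(m,cv2.RETR_EXTERNAL,cv2.CHAIN_APPROX_NONE)[0],key=cv2.contourArea)
    w=np.array([ray(c,p[0],z)[:2] for p in cs],np.float32)
    rr=cv2.minAreaRect(w); return rr,cv2.boxPoints(rr)
print(hsv[176:180,425:429,2].mean(),hsv[225,270],hsv[228:236,430:440,2].mean(1))
for v in(150,170):
  print('station',rect((405,165,480,240),0.06,v))
  print('clamp',rect((200,165,300,265),0.012,v))
def comp(mask,box):
    x0,y0,x1,y1=box;mm=np.zeros(im.shape[:2],np.uint8);mm[y0:y1,x0:x1]=mask[y0:y1,x0:x1]*255
    n,l,s,ce=cv2.connectedComponentsWithStats(mm);return [(s[i,4],ce[i].round(1).tolist()) for i in range(1,n)],mm
dark=(hsv[...,2]<75)
d,mm=comp(dark,(232,212,272,236));print('handle',d)
k=max(cv2.findContours(mm,0,1)[0],key=cv2.contourArea)
print('handle rect',cv2.minAreaRect(np.array([ray(c,p[0],.067)[:2] for p in k],np.float32)))
red=((hsv[...,0]<8)|(hsv[...,0]>172))&(hsv[...,1]>120)
d,_=comp(red,(235,212,270,240));print('red',d,[ray(c,x[1],.067)[:2].round(4) for x in d])
E
python3 meas.py
```

```text
171.875 [140   8 203] [ 74.4  83.7  99.8 111.6 116.  116.6 115.3 115.3]
station (((0.5844660401344299, -0.2664005756378174), (0.11364814639091492, 0.11364170908927917), 78.67451477050781), array([[ 0.5175924 , -0.31095952],
       [ 0.6290212 , -0.33327675],
       [ 0.6513397 , -0.22184163],
       [ 0.53991085, -0.1995244 ]], dtype=float32))
clamp (((0.5716674327850342, 0.20402365922927856), (0.19841356575489044, 0.10948965698480606), 25.360544204711914), array([[0.45857322, 0.21100119],
       [0.5054691 , 0.11206301],
       [0.68476164, 0.19704613],
       [0.6378658 , 0.29598433]], dtype=float32))
station (((0.5843813419342041, -0.26648783683776855), (0.1095094159245491, 0.10871004313230515), 78.63702392578125), array([[ 0.5203038 , -0.30946004],
       [ 0.626883  , -0.3308785 ],
       [ 0.6484589 , -0.22351563],
       [ 0.5418797 , -0.20209718]], dtype=float32))
clamp (((0.5716131925582886, 0.20387759804725647), (0.19527485966682434, 0.10718363523483276), 25.1235408782959), array([[0.46045926, 0.21094526],
       [0.50596637, 0.11390181],
       [0.68276715, 0.19680993],
       [0.63726   , 0.2938534 ]], dtype=float32))
handle [(np.int32(201), [254.4, 225.1]), (np.int32(1), [243.0, 221.0])]
handle rect ((0.5255154371261597, 0.18109433352947235), (0.026071488857269287, 0.05443861335515976), 7.364455699920654)
red [(np.int32(23), [245.1, 223.2]), (np.int32(2), [238.5, 228.0])] [array([0.5294, 0.2004]), array([0.5181, 0.2158])]
```

```bash
cat > go.py <<'E'
import sys
from h import *
# usage: go.py x y z yawY(deg or n) rows
s=read_state();p=np.array(s['ee_pos']);Rm=R.from_quat(s['eef_rot']).as_matrix()
yy=np.degrees(np.arctan2(Rm[1,1],Rm[0,1]))
print('t',round(s['time'],2),'p',p.round(4),'yawY',yy.round(2),'tilt z',Rm[:,2].round(4),'w',round(s['width'],4),'F',np.round(s['ft_force'],1),'T',np.round(s['torque'],2),'q7',np.round(s['joint_positions'],2))
if len(sys.argv)>1:
    d=np.array([float(a) for a in sys.argv[1:4]])-p
    n=int(sys.argv[5]); l=Rm.T@d
    print('tool total',l.round(4),'per row',(l/n).round(4),np.linalg.norm(l/n).round(4))
    if sys.argv[4]!='n':
        e=float(sys.argv[4])-yy; e=(e+180)%360-180; print('spin',-e)
E
python3 go.py 0.45 0.2 0.25 n 8
```

```text
t 0.1 p [0.1767 0.5991 0.1951] yawY 73.57 tilt z [-3.0e-04 -1.2e-03 -1.0e+00] w 0.0872 F [-0.2 -0.2  0.1] T [ 0.04  0.01 -0.03] q7 [-1.31  0.33 -0.06  1.46  0.02  1.35 -0.09]
tool total [-0.375  -0.3056 -0.0544] per row [-0.0469 -0.0382 -0.0068] 0.0609
```

Request:
arm_command([
  {"gripper":0,"dx":-0.04,"dy":-0.033,"dz":-0.008},
  {"gripper":0,"dx":-0.04,"dy":-0.033,"dz":-0.008},
  {"gripper":0,"dx":-0.04,"dy":-0.033,"dz":-0.008},
  {"gripper":0,"dx":-0.04,"dy":-0.033,"dz":-0.008},
  {"gripper":0,"dx":-0.04,"dy":-0.033,"dz":-0.008},
  {"gripper":0,"dx":-0.04,"dy":-0.033,"dz":-0.008},
  {"gripper":0,"dx":-0.04,"dy":-0.033,"dz":-0.008},
  {"gripper":0,"dx":-0.04,"dy":-0.033,"dz":-0.008},
])

```text
validation failed for argument at $.in...
```

```bash
python3 go.py 0.54 -0.20 0.26 n 8
```

```text
t 0.1 p [0.1767 0.5991 0.1951] yawY 73.57 tilt z [-3.0e-04 -1.2e-03 -1.0e+00] w 0.0872 F [-0.2 -0.2  0.1] T [ 0.04  0.01 -0.03] q7 [-1.31  0.33 -0.06  1.46  0.02  1.35 -0.09]
tool total [-0.5745 -0.6638 -0.064 ] per row [-0.0718 -0.083  -0.008 ] 0.11
```

Request:
arm_command([
  {"gripper":0,"dx":-0.04,"dy":-0.033,"dz":-0.008,"spin":0},
  {"gripper":0,"dx":-0.04,"dy":-0.033,"dz":-0.008,"spin":0},
  {"gripper":0,"dx":-0.04,"dy":-0.033,"dz":-0.008,"spin":0},
  {"gripper":0,"dx":-0.04,"dy":-0.033,"dz":-0.008,"spin":0},
  {"gripper":0,"dx":-0.04,"dy":-0.033,"dz":-0.008,"spin":0},
  {"gripper":0,"dx":-0.04,"dy":-0.033,"dz":-0.008,"spin":0},
  {"gripper":0,"dx":-0.04,"dy":-0.033,"dz":-0.008,"spin":0},
  {"gripper":0,"dx":-0.04,"dy":-0.033,"dz":-0.008,"spin":0},
])

```text
time: 1.1
ee_pos: [0.4096, 0.2541, 0.2599]
eef_rot: [0.143, 0.99, 0.0, -0.0]
ft_force: [1.0, 0.6, -0.3]
width: 0.0152
```

```bash
python3 go.py 0.54 -0.20 0.26 n 8
```

```text
t 1.1 p [0.4096 0.2541 0.2599] yawY 73.57 tilt z [-3.e-04  1.e-04 -1.e+00] w 0.0152 F [ 1.   0.6 -0.3] T [0.05 0.   0.04] q7 [-0.88 -0.02  0.23  1.73  0.01  1.43  0.63]
tool total [-2.535e-01 -3.987e-01 -1.000e-04] per row [-0.0317 -0.0498 -0.    ] 0.0591
```

Request:
arm_command([
  {"gripper":0,"dx":-0.03,"dy":-0.048,"dz":0,"spin":0},
  {"gripper":0,"dx":-0.03,"dy":-0.048,"dz":0,"spin":0},
  {"gripper":0,"dx":-0.03,"dy":-0.048,"dz":0,"spin":0},
  {"gripper":0,"dx":-0.03,"dy":-0.048,"dz":0,"spin":0},
  {"gripper":0,"dx":-0.03,"dy":-0.048,"dz":0,"spin":0},
  {"gripper":0,"dx":-0.03,"dy":-0.048,"dz":0,"spin":0},
  {"gripper":0,"dx":-0.03,"dy":-0.048,"dz":0,"spin":0},
  {"gripper":0,"dx":0,"dy":0,"dz":0,"spin":-5},
])

```text
time: 2.1
ee_pos: [0.515, -0.1309, 0.2595]
eef_rot: [0.102, 0.995, -0.001, -0.0]
ft_force: [-0.3, 1.4, 0.1]
width: 0.0004
```

```bash
python3 - <<'E'
from h import *
im=cams.camera('wrist');save('w1',im);np.save('w1.npy',im)
K,Rm,t=info('wrist');np.savez('w1c.npz',K=K,R=Rm,t=t);print(-Rm.T@t,Rm[2])
E
python3 go.py 0.584 -0.266 0.26 n 8
```

```text
[ 0.43294831 -0.11356778  0.44660198] [ 0.29437268 -0.06136373 -0.95371863]
t 2.15 p [ 0.5151 -0.1283  0.2594] yawY 78.72 tilt z [-1.e-03 -9.e-04 -1.e+00] w 0.0003 F [-0.3  1.  -0.4] T [ 0.01 -0.06 -0.01] q7 [-0.48  0.09  0.69  1.64 -0.06  1.43  1.59]
tool total [-0.0945 -0.1216 -0.0006] per row [-0.0118 -0.0152 -0.0001] 0.0192
```

View pics/w1.png

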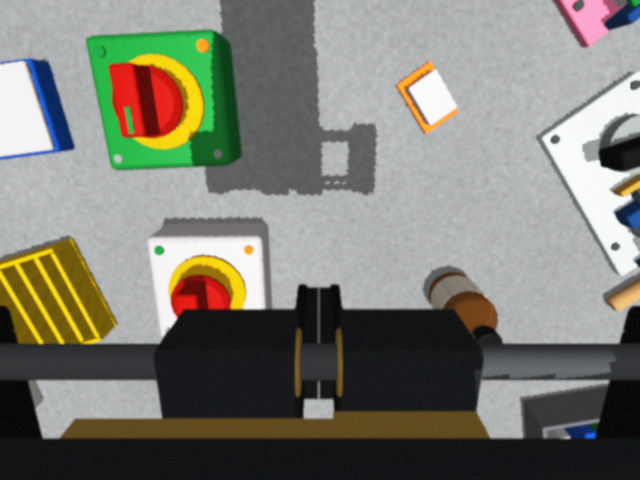

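```bash
python3 - <<'E'
from h import *
d=np.load('w1c.npz');c=(d['K'],d['R'],d['t'])
st=np.array([.5844,-.2665]);a=np.radians(-11.3);ux=np.array([np.cos(a),np.sin(a)]);uy=np.array([-ux[1],ux[0]])
for sx,sy in((-1,-1),(-1,1)):
    P=st+.06*(sx*ux+sy*uy);print(P.round(4),proj(c,[*P,.06]).round(1))
print(proj(c,[*st,.128]))
for uv in((149,237),(264,236)):print(ray(c,uv,.06).round(4))
t=info('top');print('top',proj(t,[*st,.128]),proj(t,[*(st+.027*ux),.128]))
im=np.load('top0.npy');hsv=cv2.cvtColor(im,cv2.COLOR_RGB2HSV)
m=np.zeros(im.shape[:2],np.uint8);q=((hsv[...,0]<8)|(hsv[...,0]>172))&(hsv[...,1]>120)
m[170:230,412:470]=q[170:230,412:470]*255
x=cv2.findContours(m,0,1)[0];k=max(x,key=cv2.contourArea);print(cv2.minEnclosingCircle(k),cv2.boundingRect(k), proj(t,[*st,.096]))
E
```

```text
[ 0.5138 -0.3136] [141.7 235.5]
[ 0.5373 -0.1959] [259.9 235.7]
[185.08668196 321.69408548]
[ 0.5168 -0.3068  0.06  ]
[ 0.5385 -0.1919  0.06  ]
top [447.68030582 189.8708671 ] [449.26809452 178.62650176]
((445.0, 193.0), 13.89254379272461) (432, 180, 24, 27) [444.49827712 193.89603087]
```

```bash
python3 - <<'E'
from h import *
im=np.load('w1.npy')[210:340,120:300];save('cw1',cv2.resize(im,None,fx=4,fy=4,interpolation=2))
E
```

```text
(no output)
```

View pics/cw1.png

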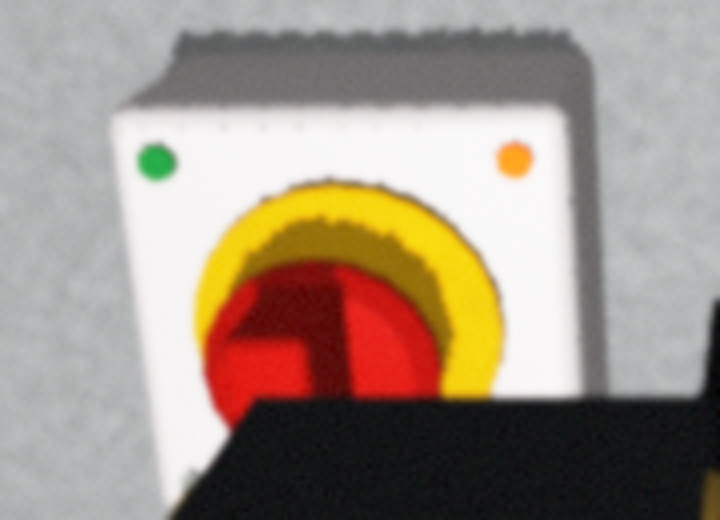

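```bash
python3 go.py 0.49 -0.262 0.26 78.7 5
```

```text
t 2.15 p [ 0.5151 -0.1283  0.2594] yawY 78.72 tilt z [-1.e-03 -9.e-04 -1.e+00] w 0.0003 F [-0.3  1.  -0.4] T [ 0.01 -0.06 -0.01] q7 [-0.48  0.09  0.69  1.64 -0.06  1.43  1.59]
tool total [-0.0016 -0.136  -0.0005] per row [-0.0003 -0.0272 -0.0001] 0.0272
spin 0.02089671821738648
```

Request:
arm_command([
  {"gripper":0,"dx":0,"dy":-0.027,"dz":0,"spin":0},
  {"gripper":0,"dx":0,"dy":-0.027,"dz":0,"spin":0},
  {"gripper":0,"dx":0,"dy":-0.027,"dz":0,"spin":0},
  {"gripper":0,"dx":0,"dy":-0.027,"dz":0,"spin":0},
  {"gripper":0,"dx":0,"dy":-0.027,"dz":0,"spin":0},
  {"gripper":0,"dx":0,"dy":0,"dz":0,"spin":0},
  {"gripper":0,"dx":0,"dy":0,"dz":0,"spin":0},
  {"gripper":0,"dx":0,"dy":0,"dz":0,"spin":0},
])

```text
time: 3.15
ee_pos: [0.4891, -0.2569, 0.2597]
eef_rot: [0.099, 0.995, 0.0, -0.0]
ft_force: [-0.1, 0.5, -0.2]
width: 0.0003
```

```bash
python3 - <<'E'
from h import *
K,Rm,t=info('wrist');np.savez('w2c.npz',K=K,R=Rm,t=t)
im=cams.camera('wrist');save('w2',im);np.save('w2.npy',im)
c=(K,Rm,t)
st=np.array([.5844,-.2665]);a=np.radians(-11.3);ux=np.array([np.cos(a),np.sin(a)]);uy=np.array([-ux[1],ux[0]])
for sx,sy in((-1,-1),(-1,1),(1,-1),(1,1)):
    P=st+.06*(sx*ux+sy*uy);print(P.round(4),proj(c,[*P,.06]).round(1))
print(proj(c,[*st,.128]),proj(c,[*(st+.027*ux),.128]),proj(c,[*(st-.027*ux),.128]))
E
python3 go.py 0.584 -0.266 0.2 78.7 5
```

```text
[ 0.5138 -0.3136] [270.6 235.8]
[ 0.5373 -0.1959] [388.9 235.8]
[ 0.6315 -0.3371] [274.5 339.5]
[ 0.655  -0.2194] [383.1 339.6]
[331.13333555 321.96651439] [330.84588108 348.17592168] [331.43416023 294.538043  ]
t 3.2 p [ 0.4891 -0.2571  0.2597] yawY 78.66 tilt z [-0.e+00  5.e-04 -1.e+00] w 0.0005 F [-0.5  0.4 -0.3] T [-0.01  0.01  0.01] q7 [-0.3   0.16  0.8   1.59 -0.12  1.44  1.88]
tool total [-0.0948  0.0099  0.0597] per row [-0.019   0.002   0.0119] 0.0225
spin -0.041653127998245054
```

View pics/w2.png

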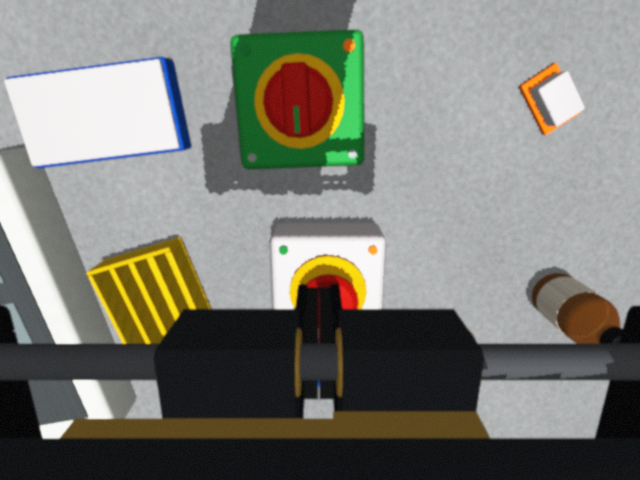

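```bash
python3 go.py 0.584 -0.267 0.15 78.7 5
```

```text
t 3.2 p [ 0.4891 -0.2571  0.2597] yawY 78.66 tilt z [-0.e+00  5.e-04 -1.e+00] w 0.0005 F [-0.5  0.4 -0.3] T [-0.01  0.01  0.01] q7 [-0.3   0.16  0.8   1.59 -0.12  1.44  1.88]
tool total [-0.095   0.0089  0.1097] per row [-0.019   0.0018  0.0219] 0.0291
spin -0.041653127998245054
```

Request:
arm_command([
  {"gripper":0,"dx":-0.024,"dy":0.0022,"dz":0.02,"spin":0},
  {"gripper":0,"dx":-0.024,"dy":0.0022,"dz":0.02,"spin":0},
  {"gripper":0,"dx":-0.024,"dy":0.0022,"dz":0.02,"spin":0},
  {"gripper":0,"dx":-0.023,"dy":0.0022,"dz":0.02,"spin":0},
  {"gripper":0,"dx":0,"dy":0,"dz":0.02,"spin":0},
  {"gripper":0,"dx":0,"dy":0,"dz":0.01,"spin":0},
  {"gripper":0,"dx":0,"dy":0,"dz":0,"spin":0},
  {"gripper":0,"dx":0,"dy":0,"dz":0,"spin":0},
])

```text
time: 4.2
ee_pos: [0.5836, -0.2686, 0.1509]
eef_rot: [0.1, 0.995, 0.0, 0.001]
ft_force: [-0.2, 0.1, 0.1]
width: 0.0006
```

```bash
python3 go.py 0.584 -0.267 0.115 78.7 8
```

```text
t 4.2 p [ 0.5836 -0.2686  0.1509] yawY 78.55 tilt z [ 0.0015 -0.     -1.    ] w 0.0006 F [-0.2  0.1  0.1] T [ 0.01 -0.01  0.02] q7 [-0.18  0.47  0.74  1.51 -0.33  1.29  1.97]
tool total [-0.      0.0017  0.0359] per row [-0.      0.0002  0.0045] 0.0045
spin -0.1456115467831296
```

Request:
arm_command([
  {"gripper":0,"dx":0,"dy":0.001,"dz":0.009,"spin":0},
  {"gripper":0,"dx":0,"dy":0,"dz":0.009,"spin":0},
  {"gripper":0,"dx":0,"dy":0,"dz":0.006,"spin":0},
  {"gripper":0,"dx":0,"dy":0,"dz":0.005,"spin":0},
  {"gripper":0,"dx":0,"dy":0,"dz":0.004,"spin":0},
  {"gripper":0,"dx":0,"dy":0,"dz":0.003,"spin":0},
  {"gripper":0,"dx":0,"dy":0,"dz":0,"spin":0},
  {"gripper":0,"dx":0,"dy":0,"dz":0,"spin":0},
])

```text
time: 5.2
ee_pos: [0.5838, -0.2676, 0.114]
eef_rot: [0.1, 0.995, -0.0, 0.0]
ft_force: [-0.3, -0.6, -0.4]
width: 0.0007
```

```bash
python3 go.py 0.584 -0.267 0.115 78.7 8
```

```text
t 5.2 p [ 0.5838 -0.2676  0.114 ] yawY 78.57 tilt z [ 3.e-04 -1.e-04 -1.e+00] w 0.0007 F [-0.3 -0.6 -0.4] T [ 0.06 -0.   -0.03] q7 [-0.18  0.5   0.73  1.55 -0.35  1.22  1.98]
tool total [-0.0001  0.0006 -0.001 ] per row [-0.      0.0001 -0.0001] 0.0001
spin -0.13338583825947126
```

```bash
python3 go.py 0.532 0.09 0.24 78.7 11
```

```text
t 5.2 p [ 0.5838 -0.2676  0.114 ] yawY 78.57 tilt z [ 3.e-04 -1.e-04 -1.e+00] w 0.0007 F [-0.3 -0.6 -0.4] T [ 0.06 -0.   -0.03] q7 [-0.18  0.5   0.73  1.55 -0.35  1.22  1.98]
tool total [ 0.1216  0.3402 -0.126 ] per row [ 0.0111  0.0309 -0.0115] 0.0348
spin -0.13338583825947126
```

Request:
arm_command([
  {"gripper":0,"dx":0,"dy":0,"dz":-0.045,"spin":0},
  {"gripper":0,"dx":0.01,"dy":0.025,"dz":-0.04,"spin":0},
  {"gripper":0,"dx":0.02,"dy":0.05,"dz":-0.02,"spin":0},
  {"gripper":0,"dx":0.02,"dy":0.05,"dz":-0.02,"spin":0},
  {"gripper":0,"dx":0.02,"dy":0.055,"dz":0,"spin":0},
  {"gripper":0,"dx":0.02,"dy":0.055,"dz":0,"spin":0},
  {"gripper":0,"dx":0.02,"dy":0.055,"dz":0,"spin":0},
  {"gripper":0,"dx":0.012,"dy":0.05,"dz":0,"spin":0},
])

```text
time: 6.2
ee_pos: [0.531, 0.0923, 0.2395]
eef_rot: [0.099, 0.995, 0.001, 0.0]
ft_force: [0.2, -0.7, 0.3]
width: 0.0004
```

```bash
python3 - <<'E'
from h import *
im=cams.camera('scene');save('scene1',im);np.save('scene1.npy',im)
a=np.load('scene0.npy')[265:330,205:285];b=im[265:330,205:285]
save('cs1',np.hstack([cv2.resize(q,None,fx=5,fy=5,interpolation=2) for q in(a,b)]))
E
python3 go.py 0.532 0.09 0.24 7.4 5
```

```text
t 6.25 p [0.5302 0.1003 0.2389] yawY 79.09 tilt z [-2.0e-04  3.3e-03 -1.0e+00] w 0.0003 F [-0.9  7.5 -1.1] T [ 0.51  0.05 -0.05] q7 [-0.82  0.12  0.6   1.65 -0.07  1.39  1.18]
tool total [-0.0037 -0.0098 -0.0012] per row [-0.0007 -0.002  -0.0002] 0.0021
spin 71.68948688307134
```

View pics/cs1.png

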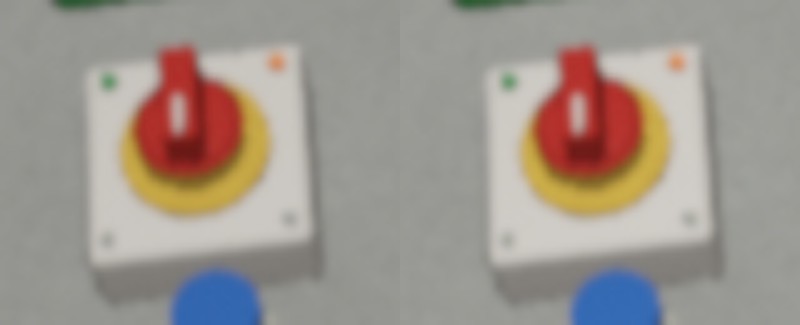

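```bash
python3 - <<'E'
from h import *
a=np.load('scene0.npy');b=np.load('scene1.npy');c=info('scene')
for im in(a,b):
    hsv=cv2.cvtColor(im,cv2.COLOR_RGB2HSV)
    m=np.zeros(im.shape[:2],np.uint8);q=((hsv[...,0]<8)|(hsv[...,0]>172))&(hsv[...,1]>140)
    m[265:330,205:285]=q[265:330,205:285]*255
    k=max(cv2.findContours(m,0,1)[0],key=cv2.contourArea);print(cv2.boundingRect(k),cv2.contourArea(k),cv2.moments(m,True)['m01']/m.sum()*255,cv2.moments(m,True)['m10']/m.sum()*255)
a_=np.radians(-11.3);ux=np.array([np.cos(a_),np.sin(a_)])
for dz in(0,-.0105):print([proj(c,[*(np.array([.584,-.267])+s*ux),.128+dz]).round(1).tolist() for s in(-.027,0,.027)])
for P in([.8,.8,0],):pass
d=cv2.absdiff(a,b)[265:330,205:285];print(d.max(),d.mean())
im=cams.camera('top');save('top1',im);np.save('top1.npy',im)
a=np.load('top0.npy');save('ct1',np.hstack([cv2.resize(q[160:240,400:480],None,fx=5,fy=5,interpolation=2) for q in(a,im)]))
E
```

```text
(232, 275, 21, 25) 308.5 288.7877813504823 242.26688102893888
(232, 275, 21, 25) 308.5 288.7877813504823 242.26688102893888
[[239.5, 272.8], [239.8, 281.9], [240.2, 291.3]]
[[240.1, 274.7], [240.4, 283.8], [240.8, 293.2]]
6 4.376923076923077
```

View pics/ct1.png

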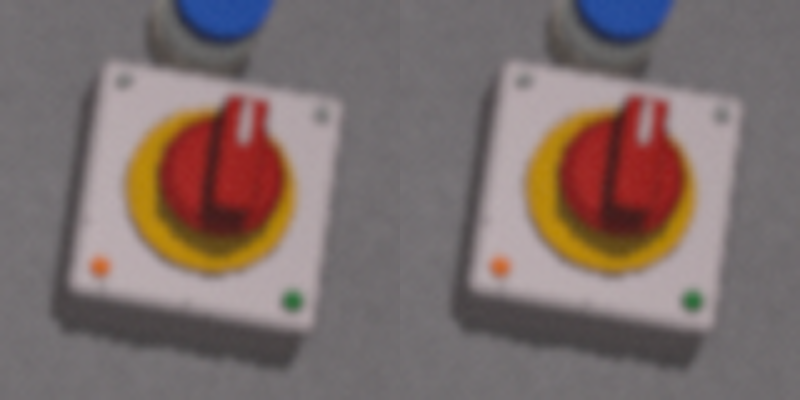

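The button image is identical to before, so that press never reached it even though the TCP read 0.114. I'll go back with the gripper open, grip the bar, check the width, and press while holding it.

```bash
python3 go.py 0.584 -0.267 0.20 78.7 8
```

```text
t 6.3 p [0.5306 0.0969 0.2387] yawY 79.09 tilt z [-4.e-04  2.e-03 -1.e+00] w 0.0009 F [ 0.2 -0.1 -0.9] T [0.02 0.05 0.02] q7 [-0.81  0.12  0.61  1.65 -0.07  1.39  1.18]
tool total [-0.1213 -0.3473  0.038 ] per row [-0.0152 -0.0434  0.0047] 0.0462
spin 0.39188899934254096
```

Request:
arm_command([
  {"gripper":100,"dx":-0.017,"dy":-0.05,"dz":0.005,"spin":0.4},
  {"gripper":100,"dx":-0.017,"dy":-0.05,"dz":0.005,"spin":0},
  {"gripper":100,"dx":-0.017,"dy":-0.05,"dz":0.005,"spin":0},
  {"gripper":100,"dx":-0.017,"dy":-0.05,"dz":0.005,"spin":0},
  {"gripper":100,"dx":-0.017,"dy":-0.05,"dz":0.005,"spin":0},
  {"gripper":100,"dx":-0.017,"dy":-0.05,"dz":0.005,"spin":0},
  {"gripper":100,"dx":-0.018,"dy":-0.046,"dz":0.005,"spin":0},
  {"gripper":100,"dx":0,"dy":0,"dz":0,"spin":0},
])

```text
time: 7.3
ee_pos: [0.5765, -0.2787, 0.2033]
eef_rot: [0.107, 0.994, -0.001, -0.001]
ft_force: [-0.4, 0.1, 0.1]
width: 0.0726
```

```bash
python3 go.py 0.584 -0.267 0.101 78.7 7; python3 - <<'E'
from h import *
save('w3',cams.camera('wrist'))
E
```

```text
t 7.3 p [ 0.5765 -0.2787  0.2033] yawY 77.77 tilt z [-0.0017 -0.0026 -1.    ] w 0.0726 F [-0.4  0.1  0.1] T [-0.03  0.01 -0.01] q7 [-0.2   0.45  0.8   1.44 -0.32  1.39  1.97]
tool total [-0.005   0.0133  0.1023] per row [-0.0007  0.0019  0.0146] 0.0147
spin -0.9286319940381702
```

View pics/w3.png

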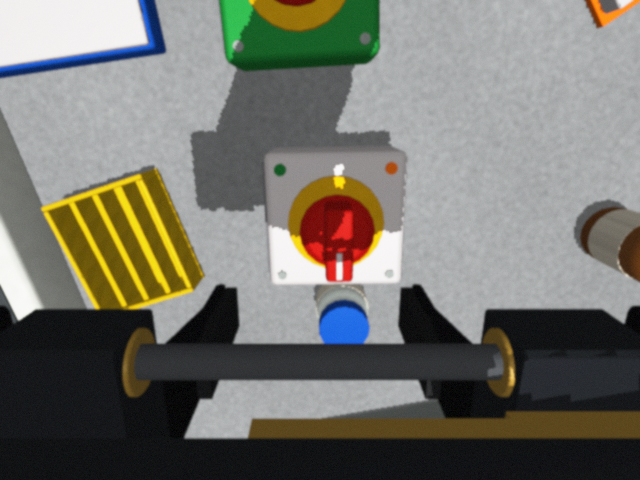

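```bash
python3 - <<'E'
from h import *
c=info('wrist');s=read_state();print(s['ee_pos'],proj(c,s['ee_pos']))
Rm=R.from_quat(s['eef_rot']).as_matrix();p=np.array(s['ee_pos'])
print([proj(c,p+Rm@np.array(v)).round(1).tolist() for v in([0,.036,0],[0,-.036,0],[0,0,-.0187],[0,0,.1],[0,0,.0753])])
st=np.array([.584,-.267]);print(proj(c,[*st,.128]),proj(c,[*st,.096]),proj(c,[*st,.066]),proj(c,[*st,.06]))
K,Rc,t=c;print(-Rc.T@t)
E
```

```text
[ 0.57735554 -0.27592605  0.20353089] [322.49865614 284.50689625]
[[393.0, 284.6], [252.0, 284.4], [322.8, 301.0], [321.4, 229.8], [321.6, 239.8]]
[336.29437722 246.12817414] [334.6406885  232.94014458] [333.36307914 222.75131653] [333.13322017 220.91821042]
[ 0.4954743  -0.26006669  0.39072524]
```

```bash
python3 go.py 0.583 -0.266 0.103 78.7 7
```

```text
t 7.35 p [ 0.5774 -0.2759  0.2035] yawY 77.94 tilt z [-0.001  -0.0011 -1.    ] w 0.0767 F [-0.1  1.  -0.3] T [ 0.05  0.03 -0.01] q7 [-0.21  0.44  0.8   1.44 -0.32  1.39  1.96]
tool total [-0.0035  0.011   0.1005] per row [-0.0005  0.0016  0.0144] 0.0145
spin -0.7607606477753563
```

Request:
arm_command([
  {"gripper":100,"dx":-0.003,"dy":0.009,"dz":0,"spin":-0.7},
  {"gripper":100,"dx":0,"dy":0,"dz":0.02,"spin":0},
  {"gripper":100,"dx":0,"dy":0,"dz":0.02,"spin":0},
  {"gripper":100,"dx":0,"dy":0,"dz":0.02,"spin":0},
  {"gripper":100,"dx":0,"dy":0,"dz":0.02,"spin":0},
  {"gripper":100,"dx":0,"dy":0,"dz":0.02,"spin":0},
  {"gripper":100,"dx":0,"dy":0,"dz":0,"spin":0},
  {"gripper":100,"dx":0,"dy":0,"dz":0,"spin":0},
])

```text
time: 8.35
ee_pos: [0.5834, -0.2654, 0.1043]
eef_rot: [0.097, 0.995, -0.0, 0.0]
ft_force: [0.5, -0.7, 0.9]
width: 0.0871
```

```bash
python3 go.py 0.583 -0.266 0.103 78.7 7; python3 - <<'E'
from h import *
save('w4',cams.camera('wrist'))
E
```

```text
t 8.35 p [ 0.5834 -0.2654  0.1043] yawY 78.85 tilt z [ 6.e-04 -3.e-04 -1.e+00] w 0.0871 F [ 0.5 -0.7  0.9] T [ 0.05 -0.01 -0.01] q7 [-0.2   0.52  0.76  1.56 -0.37  1.21  2.  ]
tool total [ 0.0003 -0.0007  0.0013] per row [ 0.     -0.0001  0.0002] 0.0002
spin 0.1546417964487432
```

View pics/w4.png

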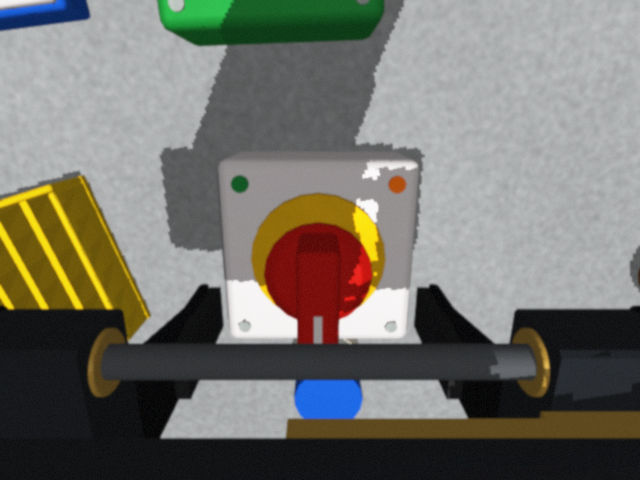

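The bar is centred between the fingers at u≈318. Closing on it now.

Request:
arm_command([
  {"gripper":0,"dx":0,"dy":0,"dz":0,"spin":0},
  {"gripper":0,"dx":0,"dy":0,"dz":0,"spin":0},
  {"gripper":0,"dx":0,"dy":0,"dz":0,"spin":0},
  {"gripper":0,"dx":0,"dy":0,"dz":0,"spin":0},
  {"gripper":0,"dx":0,"dy":0,"dz":0,"spin":0},
  {"gripper":0,"dx":0,"dy":0,"dz":0,"spin":0},
  {"gripper":0,"dx":0,"dy":0,"dz":0,"spin":0},
  {"gripper":0,"dx":0,"dy":0,"dz":0,"spin":0},
], grip_force=30)

```text
time: 9.4
ee_pos: [0.5832, -0.2651, 0.1038]
eef_rot: [0.097, 0.995, 0.0, 0.0]
ft_force: [0.2, -0.2, 0.5]
width: 0.0149
```

```bash
python3 go.py 0.583 -0.266 0.091 78.7 7
```

```text
t 9.4 p [ 0.5832 -0.2651  0.1038] yawY 78.87 tilt z [ 0.  0. -1.] w 0.0149 F [ 0.2 -0.2  0.5] T [-0.    0.01 -0.  ] q7 [-0.2   0.52  0.76  1.56 -0.37  1.21  2.  ]
tool total [-0.     -0.0009  0.0128] per row [-0.     -0.0001  0.0018] 0.0018
spin 0.1681814660991563
```

```bash
python3 - <<'E'
from h import *
save('w5',cams.camera('wrist'));im=cams.camera('scene');save('s5',cv2.resize(im[240:340,190:330],None,fx=5,fy=5,interpolation=2))
print(read_state()['width'])
E
```

```text
0.007100642505155531
```

View pics/w5.png

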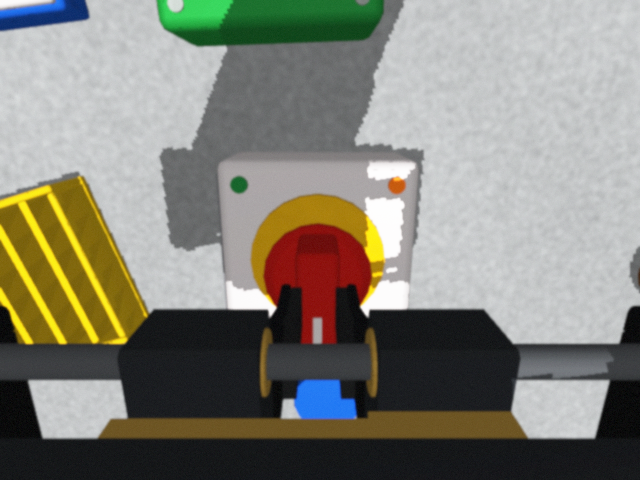

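View pics/s5.png

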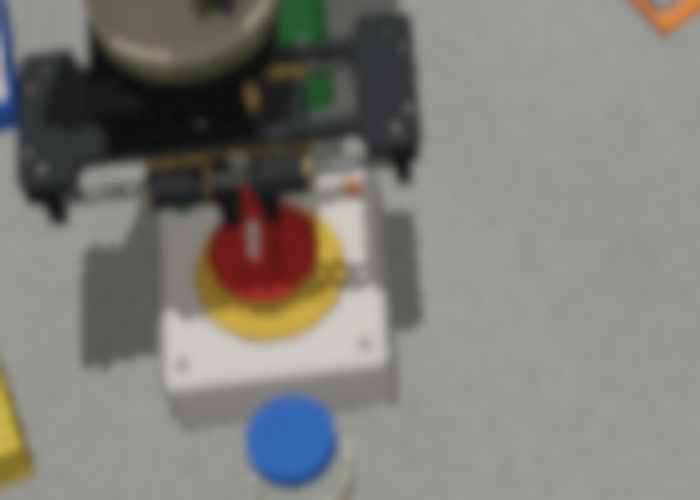

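```bash
python3 - <<'E'
from h import *
c=info('scene');w=info('wrist');s=read_state();p=np.array(s['ee_pos']);print(p,s['width'],proj(c,p),proj(w,p))
a=np.radians(-11.3);ux=np.array([np.cos(a),np.sin(a)])
for k in(-.027,0,.027):
  for z in(.096,.128):
    P=[*(np.array([.584,-.267])+k*ux),z];print(k,z,proj(c,P).round(1),proj(w,P).round(1))
save('w6',cams.camera('wrist'));im=cams.camera('scene');save('s6',cv2.resize(im[260:330,205:305],None,fx=8,fy=8,interpolation=2))
E
```

```text
[ 0.5831702  -0.2650064   0.10378025] 0.007100642505155531 [241.87171333 285.78643207] [322.51979204 284.53124463]
-0.027 0.096 [241.3 278.6] [319.2 231.7]
-0.027 0.128 [239.5 272.8] [319.2 252.7]
0 0.096 [241.6 287.6] [319.  280.6]
0 0.128 [239.8 281.9] [319.  308.9]
0.027 0.096 [242.  296.9] [318.8 325.8]
0.027 0.128 [240.2 291.3] [318.8 360.2]
```

View pics/s6.png

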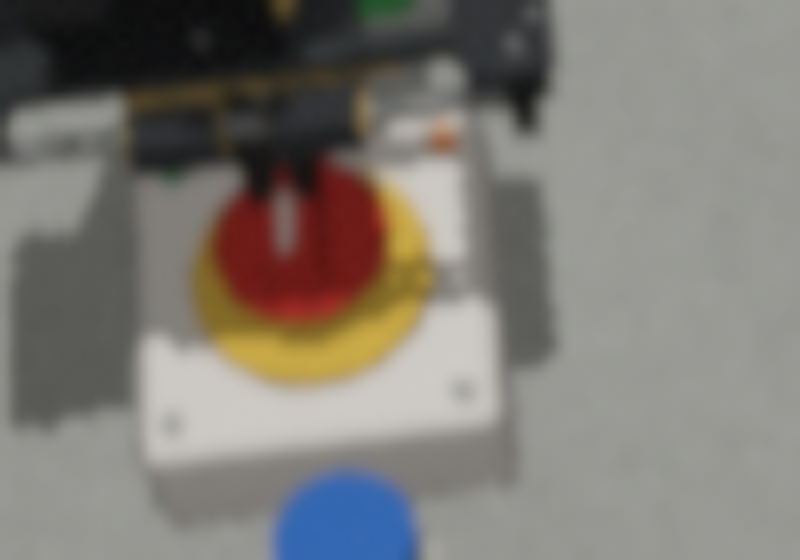

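View pics/w6.png

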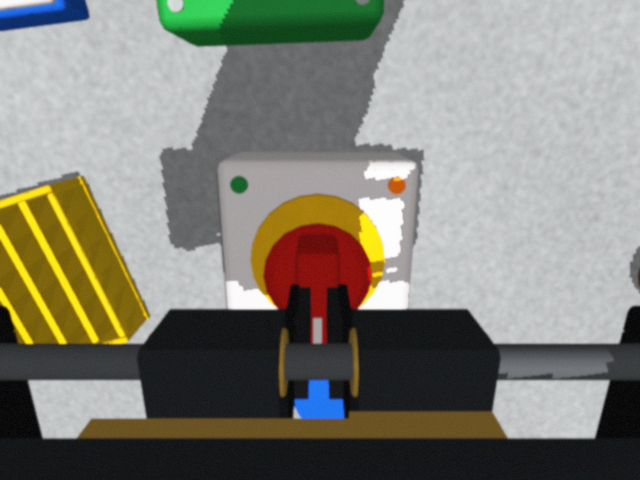

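```bash
python3 - <<'E'
from h import *
c=info('wrist');K,Rc,t=c;s=read_state();p=np.array(s['ee_pos']);Rm=R.from_quat(s['eef_rot']).as_matrix()
print(K[0],-Rc.T@t,'depth tcp',(Rc@p+t)[2],'mush',(Rc@np.array([.584,-.267,.096])+t)[2],'mush from px',K[0,0]*.06/107,'tips from w4',K[0,0]*.0871/195)
for zo in(0,-.01,-.02,-.03,-.04):
  print(zo,[proj(c,p+Rm@np.array([x,.0436,zo])).round(1).tolist() for x in(.0095,0,-.0095)],(Rc@(p+Rm@np.array([0.0095,0,zo]))+t)[2].round(4))
im=cv2.imread('pics/w4.png')[260:420,150:480];cv2.imwrite('pics/cw4.png',cv2.resize(im,None,fx=2.4,fy=2.4,interpolation=2))
E
```

```text
[398.80734404   0.         318.3159543 ] [ 0.50084154 -0.25070825  0.29094119] depth tcp 0.20361824559687725 mush 0.211416022548091 mush from px 0.22363028637621007 tips from w4 0.17813394700345
0 [[409.2, 267.3], [407.9, 284.7], [406.6, 301.5]] 0.2008
-0.01 [[413.7, 275.0], [412.2, 293.1], [410.9, 310.7]] 0.1912
-0.02 [[418.6, 283.5], [417.1, 302.4], [415.5, 320.7]] 0.1817
-0.03 [[424.2, 293.0], [422.4, 312.8], [420.7, 331.9]] 0.1722
-0.04 [[430.3, 303.6], [428.4, 324.3], [426.5, 344.3]] 0.1626
```

View pics/cw4.png

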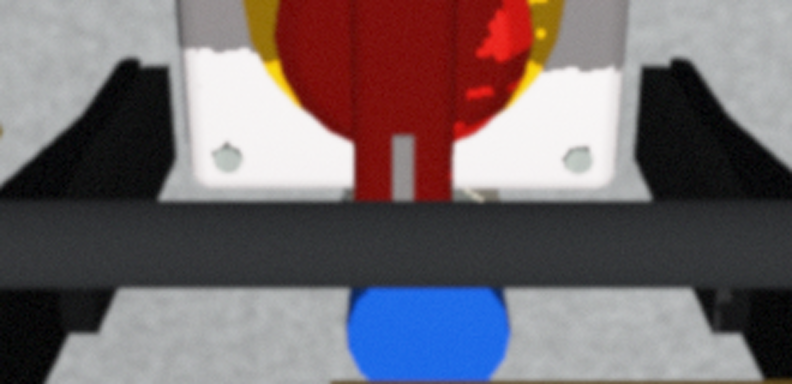

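The finger edges in w4 and w6 put the real fingertips about 20–25 mm above the reported TCP. That would explain why neither the press nor the grip touched the bar. With the fingers now closed above it, I'll descend slowly and use the force to find contact.

Request:
arm_command([
  {"gripper":0,"dx":0,"dy":0,"dz":0,"spin":0},
  {"gripper":0,"dx":0,"dy":0,"dz":0.001,"spin":0},
  {"gripper":0,"dx":0,"dy":0,"dz":0.001,"spin":0},
  {"gripper":0,"dx":0,"dy":0,"dz":0.001,"spin":0},
  {"gripper":0,"dx":0,"dy":0,"dz":0.001,"spin":0},
  {"gripper":0,"dx":0,"dy":0,"dz":0.001,"spin":0},
  {"gripper":0,"dx":0,"dy":0,"dz":0.001,"spin":0},
  {"gripper":0,"dx":0,"dy":0,"dz":0,"spin":0},
])

```text
time: 10.6
ee_pos: [0.5833, -0.2651, 0.0984]
eef_rot: [0.097, 0.995, 0.0, 0.0]
ft_force: [-1.9, 1.1, 6.1]
width: 0.0009
```

```bash
python3 go.py
```

```text
t 10.6 p [ 0.5833 -0.2651  0.0984] yawY 78.86 tilt z [ 5.e-04  2.e-04 -1.e+00] w 0.0009 F [-1.9  1.1  6.1] T [ 0.35  0.5  -0.04] q7 [-0.2   0.52  0.75  1.57 -0.38  1.2   2.  ]
```

Request:
arm_command([
  {"gripper":0,"dx":0,"dy":0,"dz":0.002,"spin":0},
  {"gripper":0,"dx":0,"dy":0,"dz":0.002,"spin":0},
  {"gripper":0,"dx":0,"dy":0,"dz":0.002,"spin":0},
  {"gripper":0,"dx":0,"dy":0,"dz":0.002,"spin":0},
  {"gripper":0,"dx":0,"dy":0,"dz":0.0005,"spin":0},
  {"gripper":0,"dx":0,"dy":0,"dz":0,"spin":0},
  {"gripper":0,"dx":0,"dy":0,"dz":0,"spin":0},
  {"gripper":0,"dx":0,"dy":0,"dz":0,"spin":0},
])

```text
time: 11.6
ee_pos: [0.5833, -0.2651, 0.0897]
eef_rot: [0.097, 0.995, 0.0, 0.0]
ft_force: [-1.5, 0.3, 5.7]
width: 0.0007
```

```bash
python3 go.py
```

```text
t 11.6 p [ 0.5833 -0.2651  0.0897] yawY 78.87 tilt z [ 4.e-04  1.e-04 -1.e+00] w 0.0007 F [-1.5  0.3  5.7] T [0.18 0.39 0.04] q7 [-0.19  0.53  0.75  1.58 -0.38  1.18  2.01]
```

Request:
arm_command([
  {"gripper":0,"dx":0,"dy":0,"dz":0.0008,"spin":0},
  {"gripper":0,"dx":0,"dy":0,"dz":0.0008,"spin":0},
  {"gripper":0,"dx":0,"dy":0,"dz":0.0007,"spin":0},
  {"gripper":0,"dx":0,"dy":0,"dz":0,"spin":0},
  {"gripper":0,"dx":0,"dy":0,"dz":0,"spin":0},
  {"gripper":0,"dx":0,"dy":0,"dz":0,"spin":0},
  {"gripper":0,"dx":0,"dy":0,"dz":0,"spin":0},
  {"gripper":0,"dx":0,"dy":0,"dz":0,"spin":0},
])

```text
time: 12.6
ee_pos: [0.5834, -0.2652, 0.0878]
eef_rot: [0.097, 0.995, 0.0, 0.0]
ft_force: [-2.5, 2.3, 9.2]
width: 0.0006
```

```bash
python3 go.py
```

```text
t 12.6 p [ 0.5834 -0.2652  0.0878] yawY 78.86 tilt z [ 7.e-04  1.e-04 -1.e+00] w 0.0006 F [-2.5  2.3  9.2] T [ 0.43  0.67 -0.01] q7 [-0.19  0.53  0.75  1.58 -0.38  1.18  2.01]
```

Request:
arm_command([
  {"gripper":0,"dx":0,"dy":0,"dz":-0.045,"spin":0},
  {"gripper":0,"dx":0.01,"dy":0.025,"dz":-0.04,"spin":0},
  {"gripper":20,"dx":0.02,"dy":0.05,"dz":-0.03,"spin":0},
  {"gripper":40,"dx":0.02,"dy":0.05,"dz":-0.02,"spin":0},
  {"gripper":60,"dx":0.02,"dy":0.055,"dz":0,"spin":0},
  {"gripper":60,"dx":0.02,"dy":0.055,"dz":0,"spin":0},
  {"gripper":60,"dx":0.02,"dy":0.055,"dz":0,"spin":0},
  {"gripper":60,"dx":0.012,"dy":0.05,"dz":0,"spin":0},
])

```text
time: 13.6
ee_pos: [0.5283, 0.0945, 0.222]
eef_rot: [0.096, 0.995, 0.001, 0.0]
ft_force: [0.9, -0.4, 0.1]
width: 0.0494
```

Request:
arm_command([
  {"gripper":60,"dx":0,"dy":0,"dz":0,"spin":10},
  {"gripper":60,"dx":0,"dy":0,"dz":0,"spin":10},
  {"gripper":60,"dx":0,"dy":0,"dz":0,"spin":10},
  {"gripper":60,"dx":0,"dy":0,"dz":0,"spin":10},
  {"gripper":60,"dx":0,"dy":0,"dz":0,"spin":10},
  {"gripper":60,"dx":0,"dy":0,"dz":0,"spin":10},
  {"gripper":60,"dx":0,"dy":0,"dz":0,"spin":10},
  {"gripper":60,"dx":0,"dy":0,"dz":0,"spin":0},
])

```text
time: 14.6
ee_pos: [0.529, 0.0921, 0.2218]
eef_rot: [0.65, 0.76, -0.0, -0.0]
ft_force: [0.4, -1.7, 0.6]
width: 0.0517
```

```bash
python3 - <<'E'
from h import *
c=info('wrist');np.savez('w7c.npz',K=c[0],R=c[1],t=c[2])
im=cams.camera('wrist');save('w7',im);np.save('w7.npy',im)
im=cams.camera('scene')
for q in(np.load('scene0.npy'),im):
    hsv=cv2.cvtColor(q,cv2.COLOR_RGB2HSV)
    m=np.zeros(im.shape[:2],np.uint8);k=((hsv[...,0]<8)|(hsv[...,0]>172))&(hsv[...,1]>140)
    m[265:330,205:285]=k[265:330,205:285]*255
    k=max(cv2.findContours(m,0,1)[0],key=cv2.contourArea);print(cv2.boundingRect(k),cv2.contourArea(k),cv2.moments(m,True)['m01']/m.sum()*255)
save('cs7',np.hstack([cv2.resize(q[265:330,205:285],None,fx=5,fy=5,interpolation=2) for q in(np.load('scene0.npy'),im)]))
E
python3 go.py 0.532 0.09 0.2 7.4 5
```

```text
(232, 275, 21, 25) 308.5 288.7877813504823
(233, 277, 21, 24) 306.5 290.2655737704918
t 14.7 p [0.529  0.0921 0.2219] yawY 9.11 tilt z [-2.e-04 -0.e+00 -1.e+00] w 0.0522 F [ 0.4  0.1 -0.7] T [-0.13  0.04  0.06] q7 [-0.95  0.13  0.77  1.69 -0.09  1.36 -0.01]
tool total [-0.0026  0.0026  0.0219] per row [-0.0005  0.0005  0.0044] 0.0044
spin 1.7124876734678196
```

View pics/w7.png

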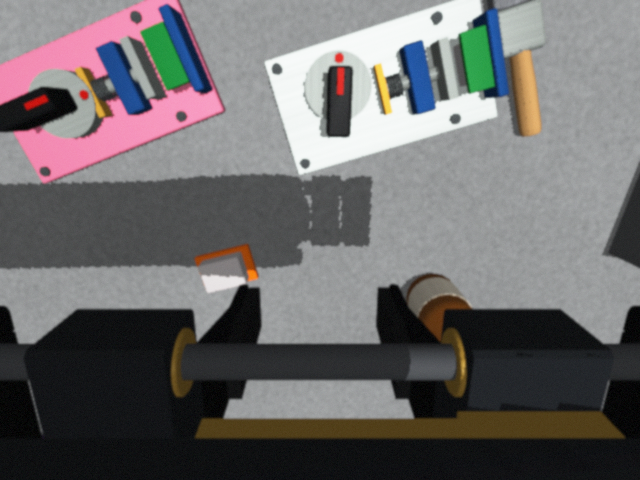

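View pics/cs7.png

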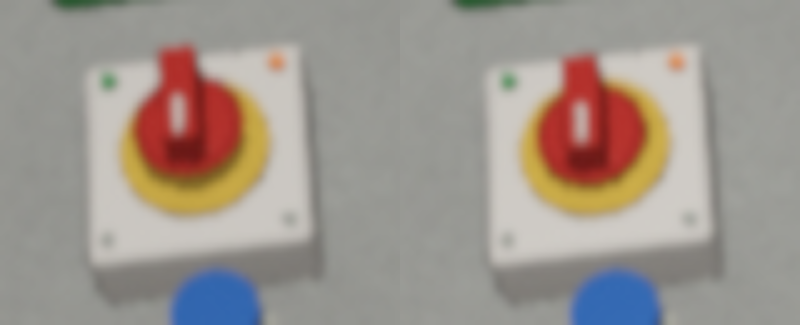

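Station crop: the knob moved down about 2 px, from (232,275) to (233,277), as predicted for a latched button. The wrist view shows the cam bar from (342,67) to (339,136), with the red dot at (339,57) on the aluminium clamp. Next I'll measure the pivot.

```bash
python3 - <<'E'
from h import *
d=np.load('w7c.npz');c=(d['K'],d['R'],d['t']);im=np.load('w7.npy');hsv=cv2.cvtColor(im,cv2.COLOR_RGB2HSV)
m=np.zeros(im.shape[:2],np.uint8);b=(slice(45,145),slice(315,365))
red=((hsv[...,0]<8)|(hsv[...,0]>172))&(hsv[...,1]>120)
k=(hsv[...,2]<60)|red;m[b]=k[b]*255
cs=max(cv2.findContours(m,0,1)[0],key=cv2.contourArea);print(cv2.boundingRect(cs),cv2.minAreaRect(cs))
w=np.array([ray(c,p[0],.067)[:2] for p in cs],np.float32);print('handle',cv2.minAreaRect(w))
print('cam',-c[1].T@c[2])
mm=np.zeros_like(m);mm[45:64,325:352]=red[45:64,325:352]*255
M=cv2.moments(mm,True);u=(M['m10']/M['m00'],M['m01']/M['m00']);print('dot',u,ray(c,u,.031).round(4))
mm=np.zeros_like(m);mm[66:110,325:352]=red[66:110,325:352]*255
M=cv2.moments(mm,True);u=(M['m10']/M['m00'],M['m01']/M['m00']);print('line',u,ray(c,u,.067).round(4))
# plate
q=((hsv[...,2]>190)&(hsv[...,1]<40)).astype(np.uint8);q[180:]=0;q[:,:250]=0;q[:,510:]=0
cs=max(cv2.findContours(q,0,1)[0],key=cv2.contourArea)
w=np.array([ray(c,p[0],.012)[:2] for p in cs],np.float32);print('plate',cv2.minAreaRect(w))
for uv in((265,63),(301,174),(497,117)):print(ray(c,uv,.012).round(4))
for P in([.5309,.1848,.067],):print(proj(c,P))
E
```

```text
(326, 67, 26, 69) ((338.3158874511719, 100.99514770507812), (23.93907928466797, 68.47628021240234), 1.50743567943573)
handle ((0.5298857688903809, 0.1830413043498993), (0.019100939854979515, 0.052439525723457336), 7.7219953536987305)
cam [0.51523659 0.17239321 0.40892801]
dot (338.67241379310343, 57.48275862068966) [0.5257 0.2201 0.031 ]
line (339.9396551724138, 80.78879310344827) [0.5286 0.1989 0.067 ]
plate ((0.5714669823646545, 0.202296644449234), (0.1980585753917694, 0.10913671553134918), 25.37982940673828)
[0.4604 0.2075 0.012 ]
[0.5074 0.1122 0.012 ]
[0.684  0.1949 0.012 ]
[339.70409935  99.76305044]
```

```bash
python3 go.py 0.530 0.1835 0.08 7.7 5
```

```text
t 14.7 p [0.529  0.0921 0.2219] yawY 9.11 tilt z [-2.e-04 -0.e+00 -1.e+00] w 0.0522 F [ 0.4  0.1 -0.7] T [-0.13  0.04  0.06] q7 [-0.95  0.13  0.77  1.69 -0.09  1.36 -0.01]
tool total [0.0901 0.0154 0.1419] per row [0.018  0.0031 0.0284] 0.0337
spin 1.4124876734678367
```

Request:
arm_command([
  {"gripper":42,"dx":0.018,"dy":0.0031,"dz":0.015,"spin":0},
  {"gripper":42,"dx":0.018,"dy":0.0031,"dz":0.025,"spin":0},
  {"gripper":42,"dx":0.018,"dy":0.0031,"dz":0.025,"spin":0},
  {"gripper":42,"dx":0.018,"dy":0.0031,"dz":0.025,"spin":0},
  {"gripper":42,"dx":0.018,"dy":0.0031,"dz":0.025,"spin":0},
  {"gripper":42,"dx":0,"dy":0,"dz":0.025,"spin":1.4},
  {"gripper":42,"dx":0,"dy":0,"dz":0,"spin":0},
  {"gripper":42,"dx":0,"dy":0,"dz":0,"spin":0},
])

```text
time: 15.7
ee_pos: [0.5307, 0.1837, 0.0824]
eef_rot: [0.659, 0.752, 0.0, 0.0]
ft_force: [-0.4, -0.4, 0.9]
width: 0.0364
```

```bash
python3 go.py 0.530 0.1835 0.021 7.7 5; python3 - <<'E'
from h import *
save('w8',cams.camera('wrist'))
E
```

```text
t 15.7 p [0.5307 0.1837 0.0824] yawY 7.53 tilt z [ 4.e-04  2.e-04 -1.e+00] w 0.0364 F [-0.4 -0.4  0.9] T [-0.11  0.04  0.  ] q7 [-0.99  0.33  0.68  1.8  -0.23  1.09 -0.09]
tool total [-0.0001 -0.0008  0.0614] per row [-0.     -0.0002  0.0123] 0.0123
spin -0.1679593069076759
```

View pics/w8.png

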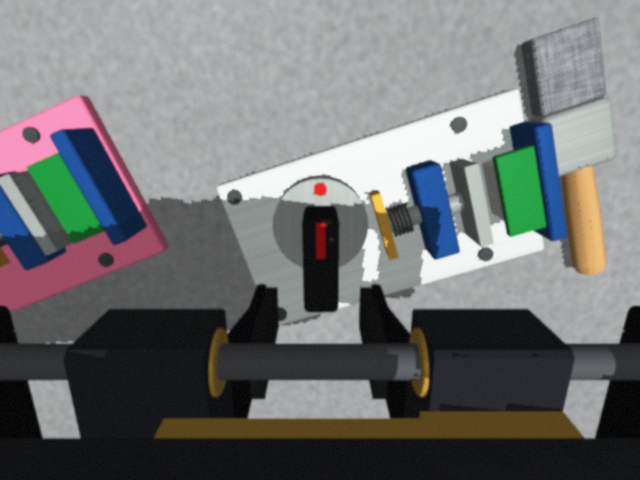

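The bar is centred between the fingers at u≈320, so I'll descend.

Request:
arm_command([
  {"gripper":42,"dx":0,"dy":-0.0007,"dz":0.012,"spin":0},
  {"gripper":42,"dx":0,"dy":0,"dz":0.012,"spin":0},
  {"gripper":42,"dx":0,"dy":0,"dz":0.012,"spin":0},
  {"gripper":42,"dx":0,"dy":0,"dz":0.012,"spin":0},
  {"gripper":42,"dx":0,"dy":0,"dz":0.012,"spin":0},
  {"gripper":42,"dx":0,"dy":0,"dz":0,"spin":0},
  {"gripper":10,"dx":0,"dy":0,"dz":0,"spin":0},
  {"gripper":0,"dx":0,"dy":0,"dz":0,"spin":0},
], grip_force=30)

```text
time: 16.75
ee_pos: [0.5302, 0.1835, 0.0225]
eef_rot: [0.66, 0.752, 0.0, 0.0]
ft_force: [0.6, -0.4, 0.4]
width: 0.0238
```

Request:
arm_command([
  {"gripper":0,"dx":0,"dy":0,"dz":0,"spin":0},
  {"gripper":0,"dx":0,"dy":0,"dz":0,"spin":0},
  {"gripper":0,"dx":0,"dy":0,"dz":0,"spin":0},
  {"gripper":0,"dx":0,"dy":0,"dz":0,"spin":0},
  {"gripper":0,"dx":0,"dy":0,"dz":0,"spin":0},
  {"gripper":0,"dx":0,"dy":0,"dz":0,"spin":0},
  {"gripper":0,"dx":0,"dy":0,"dz":0,"spin":0},
  {"gripper":0,"dx":0,"dy":0,"dz":0,"spin":0},
])

```text
time: 17.75
ee_pos: [0.5321, 0.1837, 0.0228]
eef_rot: [0.66, 0.752, 0.002, 0.001]
ft_force: [7.7, 2.0, -5.3]
width: 0.0198
```

```bash
python3 go.py 0.530 0.1835 0.021 -64.7 5; python3 - <<'E'
from h import *
save('w9',cams.camera('wrist'))
E
```

```text
t 17.75 p [0.5321 0.1837 0.0228] yawY 7.46 tilt z [ 4.6e-03  9.0e-04 -1.0e+00] w 0.0198 F [ 7.7  2.  -5.3] T [ 0.13 -1.78  0.01] q7 [-0.95  0.41  0.65  1.85 -0.3   0.97 -0.04]
tool total [ 0.0001 -0.0021  0.0018] per row [ 0.     -0.0004  0.0004] 0.0005
spin 72.16498915323734
```

View pics/w9.png

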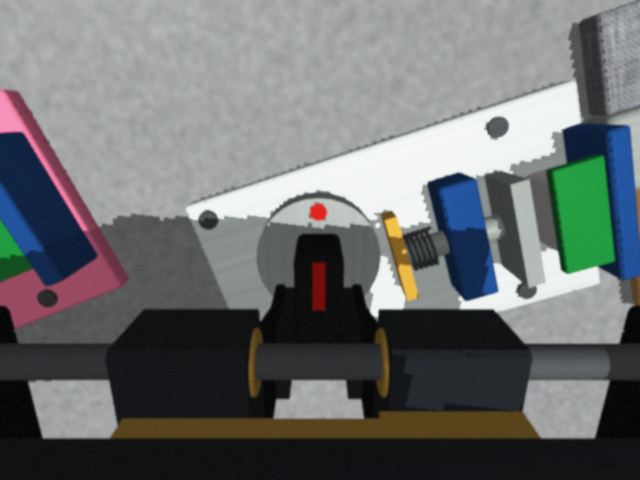

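Request:
arm_command([
  {"gripper":0,"dx":0,"dy":0.0018,"dz":0,"spin":0},
  {"gripper":0,"dx":0,"dy":0,"dz":0,"spin":9},
  {"gripper":0,"dx":0,"dy":0,"dz":0,"spin":9},
  {"gripper":0,"dx":0,"dy":0,"dz":0,"spin":9},
  {"gripper":0,"dx":0,"dy":0,"dz":0,"spin":9},
  {"gripper":0,"dx":0,"dy":0,"dz":0,"spin":9},
  {"gripper":0,"dx":0,"dy":0,"dz":0,"spin":9},
  {"gripper":0,"dx":0,"dy":0,"dz":0,"spin":9},
])

```text
time: 18.8
ee_pos: [0.5302, 0.1846, 0.0226]
eef_rot: [0.956, 0.294, -0.001, -0.001]
ft_force: [-9.6, 0.3, 12.0]
width: 0.0192
```

Request:
arm_command([
  {"gripper":0,"dx":0,"dy":0,"dz":0,"spin":9},
  {"gripper":0,"dx":0,"dy":0,"dz":0,"spin":0},
  {"gripper":0,"dx":0,"dy":0,"dz":0,"spin":0},
  {"gripper":0,"dx":0,"dy":0,"dz":0,"spin":0},
  {"gripper":0,"dx":0,"dy":0,"dz":0,"spin":0},
  {"gripper":0,"dx":0,"dy":0,"dz":0,"spin":0},
  {"gripper":0,"dx":0,"dy":0,"dz":0,"spin":0},
  {"gripper":0,"dx":0,"dy":0,"dz":0,"spin":0},
])

```text
time: 19.8
ee_pos: [0.5301, 0.1848, 0.0226]
eef_rot: [0.975, 0.221, -0.001, -0.001]
ft_force: [-9.5, 1.4, 14.4]
width: 0.0198
```

```bash
python3 go.py 0.532 0.1835 0.021 -64.7 5; python3 - <<'E'
from h import *
save('w10',cams.camera('wrist'))
E
```

```text
t 19.8 p [0.5301 0.1848 0.0226] yawY -64.51 tilt z [-0.0035  0.0022 -1.    ] w 0.0198 F [-9.5  1.4 14.4] T [ 0.29  2.43 -0.23] q7 [-1.15  0.51  0.92  1.85 -0.47  1.02 -1.16]
tool total [0.0012 0.002  0.0016] per row [0.0002 0.0004 0.0003] 0.0006
spin 0.1945192171648671
```

View pics/w10.png

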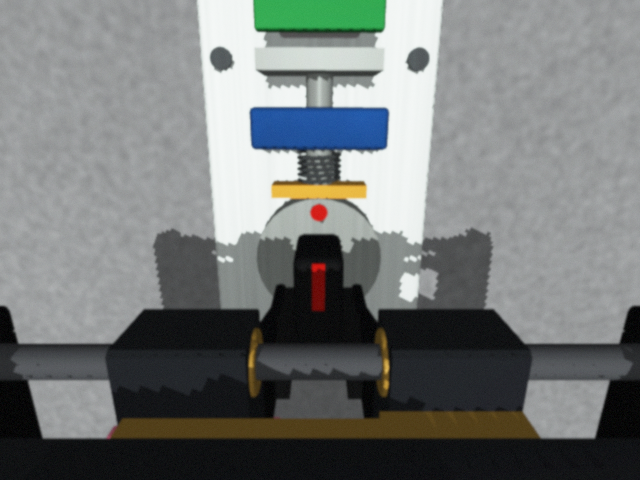

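The cam is aligned: the red dot at (319,212) bears squarely on the brass follower. Releasing and lifting.

Request:
arm_command([
  {"gripper":42,"dx":0,"dy":0,"dz":0,"spin":0},
  {"gripper":42,"dx":0,"dy":0,"dz":0,"spin":0},
  {"gripper":42,"dx":0,"dy":0,"dz":0,"spin":0},
  {"gripper":42,"dx":0,"dy":0,"dz":-0.01,"spin":0},
  {"gripper":42,"dx":0,"dy":0,"dz":-0.04,"spin":0},
  {"gripper":42,"dx":0,"dy":0,"dz":-0.045,"spin":0},
  {"gripper":42,"dx":0,"dy":0,"dz":-0.045,"spin":0},
  {"gripper":42,"dx":0,"dy":0,"dz":-0.045,"spin":0},
])

```text
time: 20.85
ee_pos: [0.5316, 0.1832, 0.2092]
eef_rot: [0.975, 0.22, 0.0, -0.0]
ft_force: [0.8, 1.3, 0.9]
width: 0.0366
```

```bash
python3 go.py 0.50 -0.10 0.21 -101.3 8; python3 - <<'E'
from h import *
save('w11',cams.camera('wrist'))
E
```

```text
t 20.85 p [0.5316 0.1832 0.2092] yawY -64.57 tilt z [ 4.e-04  5.e-04 -1.e+00] w 0.0366 F [0.8 1.3 0.9] T [-0.04  0.11  0.01] q7 [-1.3   0.29  1.08  1.66 -0.27  1.35 -1.31]
tool total [-0.1501  0.2422 -0.001 ] per row [-0.0188  0.0303 -0.0001] 0.0356
spin 36.731360004493496
```

View pics/w11.png

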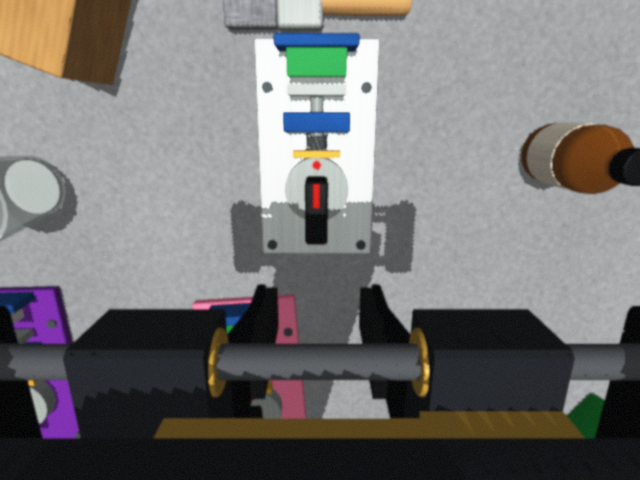

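The cam stayed put, still aligned. Now back to the station.

Request:
arm_command([
  {"gripper":60,"dx":-0.0188,"dy":0.0303,"dz":0,"spin":0},
  {"gripper":60,"dx":-0.0188,"dy":0.0303,"dz":0,"spin":0},
  {"gripper":60,"dx":-0.0188,"dy":0.0303,"dz":0,"spin":0},
  {"gripper":60,"dx":-0.0188,"dy":0.0303,"dz":0,"spin":0},
  {"gripper":60,"dx":-0.0188,"dy":0.0303,"dz":0,"spin":0},
  {"gripper":60,"dx":-0.0188,"dy":0.0303,"dz":0,"spin":0},
  {"gripper":60,"dx":-0.0188,"dy":0.0303,"dz":0,"spin":0},
  {"gripper":60,"dx":-0.0188,"dy":0.0303,"dz":0,"spin":0},
])

```text
time: 21.9
ee_pos: [0.4998, -0.1013, 0.2074]
eef_rot: [0.975, 0.22, 0.0, -0.0]
ft_force: [0.7, -0.7, -0.3]
width: 0.0524
```

Request:
arm_command([
  {"gripper":60,"dx":0,"dy":0,"dz":0,"spin":9},
  {"gripper":60,"dx":0,"dy":0,"dz":0,"spin":9},
  {"gripper":60,"dx":0,"dy":0,"dz":0,"spin":9},
  {"gripper":60,"dx":0,"dy":0,"dz":0,"spin":9.7},
  {"gripper":60,"dx":0,"dy":0.03,"dz":0,"spin":0},
  {"gripper":60,"dx":0,"dy":0.03,"dz":0,"spin":0},
  {"gripper":60,"dx":0,"dy":0.03,"dz":0,"spin":0},
  {"gripper":60,"dx":0,"dy":0.03,"dz":0,"spin":0},
])

```text
time: 22.9
ee_pos: [0.4764, -0.2188, 0.2073]
eef_rot: [0.995, -0.098, 0.0, -0.0]
ft_force: [-0.3, -0.1, 0.0]
width: 0.0522
```

```bash
python3 go.py 0.5834 -0.2655 0.15 -101.2 4
```

```text
t 22.9 p [ 0.4764 -0.2188  0.2073] yawY -101.25 tilt z [ 6.e-04  5.e-04 -1.e+00] w 0.0522 F [-0.3 -0.1  0. ] T [-0.05  0.14 -0.03] q7 [-0.78  0.2   1.28  1.76 -0.2   1.33 -1.22]
tool total [0.114  0.025  0.0574] per row [0.0285 0.0063 0.0143] 0.0325
spin -0.04802916906845667
```

Joint 3 is at 1.28 rad with its limit at 1.34, and clockwise spin pushes it further up. I'll unwind half a turn to the orientation I used for the press.

Request:
arm_command([
  {"gripper":60,"dx":0,"dy":0,"dz":0,"spin":-9},
  {"gripper":60,"dx":0,"dy":0,"dz":0,"spin":-9},
  {"gripper":60,"dx":0,"dy":0,"dz":0,"spin":-9},
  {"gripper":60,"dx":0,"dy":0,"dz":0,"spin":-9},
  {"gripper":60,"dx":0,"dy":0,"dz":0,"spin":-9},
  {"gripper":60,"dx":0,"dy":0,"dz":0,"spin":-9},
  {"gripper":60,"dx":0,"dy":0,"dz":0,"spin":-9},
  {"gripper":60,"dx":0,"dy":0,"dz":0,"spin":-9},
])

```text
time: 23.9
ee_pos: [0.4766, -0.218, 0.2073]
eef_rot: [0.862, 0.508, 0.0, 0.0]
ft_force: [0.6, -0.2, -0.3]
width: 0.0522
```

Request:
arm_command([
  {"gripper":60,"dx":0,"dy":0,"dz":0,"spin":-9},
  {"gripper":60,"dx":0,"dy":0,"dz":0,"spin":-9},
  {"gripper":60,"dx":0,"dy":0,"dz":0,"spin":-9},
  {"gripper":60,"dx":0,"dy":0,"dz":0,"spin":-9},
  {"gripper":60,"dx":0,"dy":0,"dz":0,"spin":-9},
  {"gripper":60,"dx":0,"dy":0,"dz":0,"spin":-9},
  {"gripper":60,"dx":0,"dy":0,"dz":0,"spin":-9},
  {"gripper":60,"dx":0,"dy":0,"dz":0,"spin":-9},
])

```text
time: 24.9
ee_pos: [0.4765, -0.218, 0.2074]
eef_rot: [0.399, 0.917, 0.0, 0.0]
ft_force: [-0.7, 1.1, 0.3]
width: 0.0521
```

```bash
python3 go.py 0.5834 -0.2655 0.15 78.8 4
```

```text
t 24.9 p [ 0.4765 -0.218   0.2074] yawY 43.02 tilt z [ 4.e-04  1.e-04 -1.e+00] w 0.0521 F [-0.7  1.1  0.3] T [-0.04  0.05  0.03] q7 [-0.5   0.12  0.91  1.75 -0.09  1.32  1.19]
tool total [-0.1076  0.0457  0.0574] per row [-0.0269  0.0114  0.0143] 0.0326
spin -35.78472646673774
```

Request:
arm_command([
  {"gripper":60,"dx":0,"dy":0,"dz":0,"spin":-9},
  {"gripper":60,"dx":0,"dy":0,"dz":0,"spin":-9},
  {"gripper":60,"dx":0,"dy":0,"dz":0,"spin":-9},
  {"gripper":60,"dx":0,"dy":0,"dz":0,"spin":-8.8},
  {"gripper":60,"dx":-0.0285,"dy":-0.0065,"dz":0.015,"spin":0},
  {"gripper":60,"dx":-0.0285,"dy":-0.0065,"dz":0.015,"spin":0},
  {"gripper":60,"dx":-0.0285,"dy":-0.0065,"dz":0.014,"spin":0},
  {"gripper":60,"dx":-0.0285,"dy":-0.0065,"dz":0.014,"spin":0},
])

```text
time: 25.9
ee_pos: [0.5842, -0.2663, 0.1488]
eef_rot: [0.1, 0.995, -0.0, 0.0]
ft_force: [1.0, 0.9, 2.3]
width: 0.0521
```

```bash
python3 go.py 0.5834 -0.2655 0.072 78.8 4; python3 - <<'E'
from h import *
save('w12',cams.camera('wrist'))
E
```

```text
t 25.9 p [ 0.5842 -0.2663  0.1488] yawY 78.56 tilt z [ 1.e-04 -2.e-04 -1.e+00] w 0.0521 F [1.  0.9 2.3] T [-0.03 -0.02 -0.  ] q7 [-0.23  0.5   0.82  1.51 -0.37  1.29  1.99]
tool total [0.0009 0.0006 0.0768] per row [0.0002 0.0002 0.0192] 0.0192
spin -0.2389347648542639
```

View pics/w12.png

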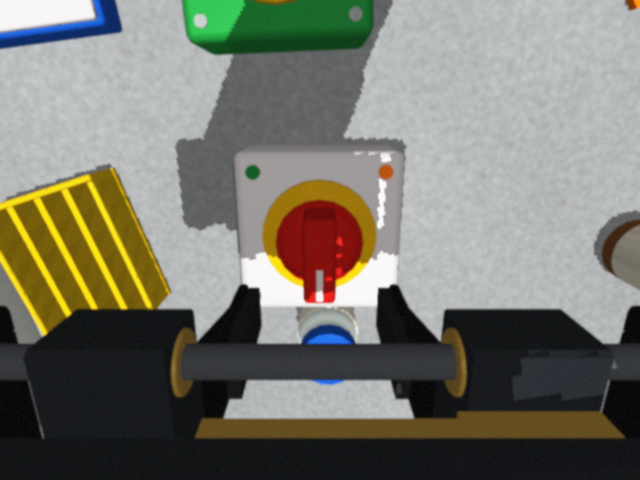

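Request:
arm_command([
  {"gripper":60,"dx":0.0005,"dy":0,"dz":0.012,"spin":0},
  {"gripper":60,"dx":0,"dy":0,"dz":0.013,"spin":0},
  {"gripper":60,"dx":0,"dy":0,"dz":0.013,"spin":0},
  {"gripper":60,"dx":0,"dy":0,"dz":0.013,"spin":0},
  {"gripper":60,"dx":0,"dy":0,"dz":0.013,"spin":0},
  {"gripper":60,"dx":0,"dy":0,"dz":0.011,"spin":0},
  {"gripper":60,"dx":0,"dy":0,"dz":0,"spin":0},
  {"gripper":20,"dx":0,"dy":0,"dz":0,"spin":0},
], grip_force=30)

```text
time: 26.95
ee_pos: [0.583, -0.2659, 0.0744]
eef_rot: [0.1, 0.995, -0.0, 0.0]
ft_force: [0.3, 0.3, 0.1]
width: 0.0478
```

Request:
arm_command([
  {"gripper":0,"dx":0,"dy":0,"dz":0,"spin":0},
  {"gripper":0,"dx":0,"dy":0,"dz":0,"spin":0},
  {"gripper":0,"dx":0,"dy":0,"dz":0,"spin":0},
  {"gripper":0,"dx":0,"dy":0,"dz":0,"spin":0},
  {"gripper":0,"dx":0,"dy":0,"dz":0,"spin":0},
  {"gripper":0,"dx":0,"dy":0,"dz":0,"spin":0},
  {"gripper":0,"dx":0,"dy":0,"dz":0,"spin":0},
  {"gripper":0,"dx":0,"dy":0,"dz":0,"spin":0},
])

```text
time: 27.95
ee_pos: [0.5829, -0.2656, 0.0741]
eef_rot: [0.1, 0.995, 0.0, 0.0]
ft_force: [-0.4, 0.4, 2.0]
width: 0.0197
```

```bash
python3 go.py 0.5834 -0.2655 0.072 78.8 4
```

```text
t 27.95 p [ 0.5829 -0.2656  0.0741] yawY 78.57 tilt z [ 1.e-04  1.e-04 -1.e+00] w 0.0197 F [-0.4  0.4  2. ] T [ 0.11 -0.01  0.07] q7 [-0.21  0.56  0.78  1.59 -0.42  1.16  2.03]
tool total [-0.0005  0.0002  0.0021] per row [-0.0001  0.0001  0.0005] 0.0005
spin -0.2316987242083428
```

Gripped, width 19.7 mm. Twisting clockwise 50°.

Request:
arm_command([
  {"gripper":0,"dx":0,"dy":0,"dz":0,"spin":8},
  {"gripper":0,"dx":0,"dy":0,"dz":0,"spin":9},
  {"gripper":0,"dx":0,"dy":0,"dz":0,"spin":9},
  {"gripper":0,"dx":0,"dy":0,"dz":0,"spin":8},
  {"gripper":0,"dx":0,"dy":0,"dz":0,"spin":8},
  {"gripper":0,"dx":0,"dy":0,"dz":0,"spin":8},
  {"gripper":0,"dx":0,"dy":0,"dz":0,"spin":0},
  {"gripper":0,"dx":0,"dy":0,"dz":0,"spin":0},
])

```text
time: 28.95
ee_pos: [0.5843, -0.2637, 0.0744]
eef_rot: [0.509, 0.86, 0.001, 0.0]
ft_force: [2.7, 5.5, 4.8]
width: 0.0194
```

```bash
python3 go.py; python3 - <<'E'
from h import *
save('w13',cams.camera('wrist'))
E
```

```text
t 28.95 p [ 0.5843 -0.2637  0.0744] yawY 28.74 tilt z [ 0.0017  0.0019 -1.    ] w 0.0194 F [2.7 5.5 4.8] T [ 1.25 -0.51  0.11] q7 [-0.33  0.64  0.96  1.6  -0.55  1.2   1.25]
```

View pics/w13.png

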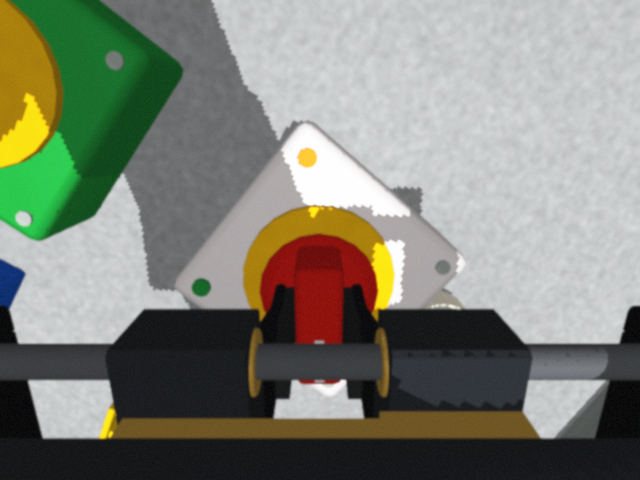

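The bar turned with the gripper. Opening the fingers now.

Request:
arm_command([
  {"gripper":100,"dx":0,"dy":0,"dz":0,"spin":0},
  {"gripper":100,"dx":0,"dy":0,"dz":0,"spin":0},
  {"gripper":100,"dx":0,"dy":0,"dz":0,"spin":0},
  {"gripper":100,"dx":0,"dy":0,"dz":0,"spin":0},
  {"gripper":100,"dx":0,"dy":0,"dz":0,"spin":0},
  {"gripper":100,"dx":0,"dy":0,"dz":0,"spin":0},
  {"gripper":100,"dx":0,"dy":0,"dz":0,"spin":0},
  {"gripper":100,"dx":0,"dy":0,"dz":0,"spin":0},
])

```text
time: 30.0
ee_pos: [0.5828, -0.2656, 0.074]
eef_rot: [0.511, 0.86, 0.0, 0.0]
ft_force: [0.1, 0.0, -0.4]
width: 0.085
```

Request:
arm_command([
  {"gripper":100,"dx":0,"dy":0,"dz":-0.02,"spin":0},
  {"gripper":100,"dx":0,"dy":0,"dz":-0.035,"spin":0},
  {"gripper":100,"dx":0,"dy":0,"dz":-0.04,"spin":0},
  {"gripper":100,"dx":0,"dy":0,"dz":-0.04,"spin":0},
  {"gripper":100,"dx":0.03,"dy":0.01,"dz":-0.03,"spin":0},
  {"gripper":100,"dx":0.04,"dy":0.01,"dz":0,"spin":0},
  {"gripper":100,"dx":0.04,"dy":0.01,"dz":0,"spin":0},
  {"gripper":100,"dx":0,"dy":0,"dz":0,"spin":0},
])

```text
time: 31.0
ee_pos: [0.5571, -0.1508, 0.2402]
eef_rot: [0.508, 0.861, 0.001, -0.0]
ft_force: [1.3, -0.8, -0.0]
width: 0.087
```

```bash
python3 go.py; python3 - <<'E'
from h import *
im=cams.camera('scene');tp=cams.camera('top');save('scene14',im);save('top14',tp)
for q in(np.load('scene0.npy'),im):
    hsv=cv2.cvtColor(q,cv2.COLOR_RGB2HSV)
    m=np.zeros(im.shape[:2],np.uint8);k=((hsv[...,0]<8)|(hsv[...,0]>172))&(hsv[...,1]>140)
    m[265:330,205:285]=k[265:330,205:285]*255
    k=max(cv2.findContours(m,0,1)[0],key=cv2.contourArea);print(cv2.boundingRect(k),cv2.contourArea(k),cv2.moments(m,True)['m01']/m.sum()*255)
save('cs14',np.hstack([cv2.resize(q[265:330,205:285],None,fx=5,fy=5,interpolation=2) for q in(np.load('scene0.npy'),im)]))
save('ct14',cv2.resize(tp[140:290,110:310],None,fx=4,fy=4,interpolation=2))
E
```

```text
t 31.0 p [ 0.5571 -0.1508  0.2402] yawY 28.88 tilt z [ 0.0012  0.0024 -1.    ] w 0.087 F [ 1.3 -0.8 -0. ] T [-0.09  0.04 -0.02] q7 [-0.71  0.35  1.15  1.57 -0.32  1.43  0.96]
(232, 275, 21, 25) 308.5 288.7877813504823
(233, 275, 20, 25) 307.5 288.78387096774196
```

View pics/cs14.png

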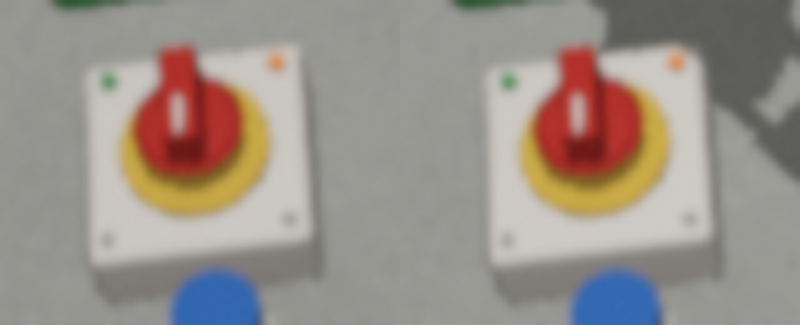

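View pics/ct14.png

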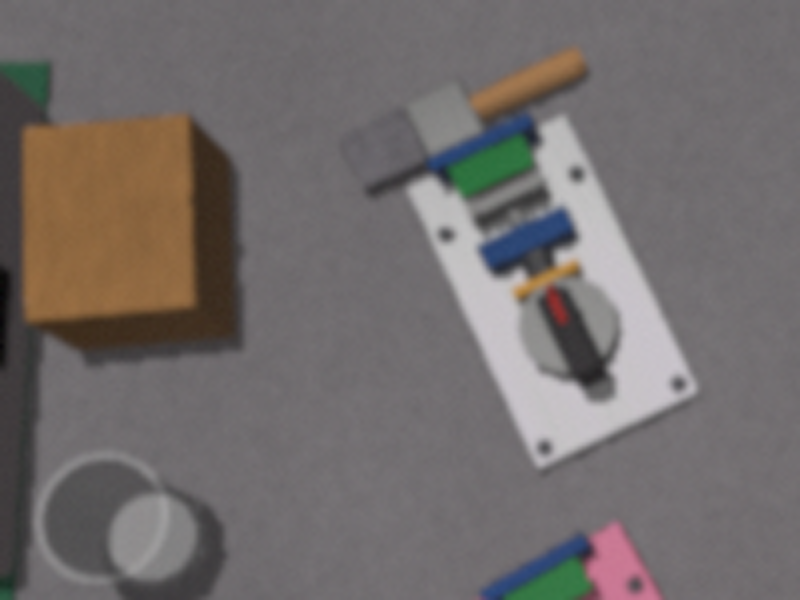

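View pics/top14.png

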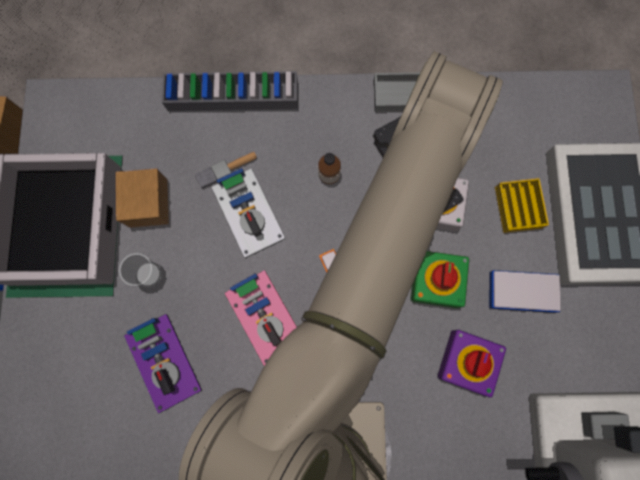

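The button image matches its start position, the cam is squarely on the follower, the bystanders look unmoved and the arm is clear. Handing in.

```bash
python3 -c "
from bench import job
print(job.close_job())"
```

```text
the job is handed in; nothing more can be done
None
```

I pressed the red stop on the white station until it latched, and turned the aluminium clamp's cam about 72° clockwise onto the brass follower. I then twisted the knob clockwise about 50° and opened the fingers so it could rise. I handed the job in at about 31 s of the 61 s allowed; no verdict was reported.

**Last checks:**
- **Stop button:** in the scene view the knob sat about 2 px lower after the press, as expected for a latched button. After release, its image position matches the start to within 1 px.
- **Cam:** its red mark points squarely at the follower.
- **Bench:** the bystanders I could see in the top view look where they were; the arm hid the jar and part of the wax block in that last picture. I compared by eye and did not measure.
- **Robot:** the arm is clear of everything, with the wrist force near zero.

**What failed or disagreed:**
- **Fingertip height:** the first press and a first grip both missed. The real fingertips sit about 25 mm above the reported tool point. I confirmed this from the pictures and the contact force, and corrected for it afterwards.
- **Joint 3:** on the way back to the station it came close to its limit (1.28 of 1.34 rad), so I unwound half a turn before twisting the knob.

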